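# Press home the valve caps and park the sample carrier under the ledge plate

## Robot

A 6-joint arm with a two-finger parallel gripper is mounted at the origin on the work surface. World frame = base frame: x ahead of the robot, y to its left, z up, the work surface at z = 0. Lengths are in m, angles in rad, forces in N, time in s.
With the tool pointing down it reaches from about 0.225 to 0.875 m from the base axis. Payload 3.4 kg.
Tool frame: the origin (TCP) lies at the very end of the fingers, on their centre line; the grasp point (between the pads) lies 19 mm behind it; z points along the fingers, x is the direction in which the jaws open and shut, and the axes are right-handed (so a half turn about z gives the same grasp; the last joint's range is limited). The gripper opens to 85 mm and grips with 20 to 120 N. Pads are 22 mm wide; open, the fingers measure 114 mm over their backs; the gripper's body (76 mm by 85 mm) begins 54 mm behind the grasp point. The pads swing forward as they close: fully open they stand 13 mm farther back than shut.
Start: joints at [1.068, 0.276, 1.505, -0, 1.361, -0.121], TCP at [0.214, 0.534, 0.205] pointing down, gripper open.
Joint ranges: [-2.89, 2.89], [-0.75, 2.08], [0.22, 2.7], [-1.18, 4.32], [0.11, 2.71], [-2.7, 2.7]. Speed limits (rad/s): [2.57, 2.57, 3.14, 3.14, 3.14, 3.14].

## Interface

Orientations are given as a unit quaternion [w, x, y, z].
In Python, from rig import manip gives the robot as it stands.
- The arm moves only by the tool send_rows, never from a script. Its argument "increments" is a list of rows, each a list of 5 numbers: the opening, from 0 (shut) to 1 (fully open), then the shift along the tool's x, y, z in m, then the turn about the tool's z in rad. A call has 1 to 8 rows; each row shifts and turns the commanded pose from where the row before left it, along the tool's axes as they then stand; what a row does not reach is not made up. A row lasts 1/8 s, in which the tool goes at most 62.5 mm and 10.7 degrees, less where a joint would pass 70% of its speed; a pose out of reach is approached as far as the arm can. A call is refused whole if a number of a shift passes 0.0625 or a number of a turn 0.188, either way. A call with a gripper value outside its range is refused whole. The fingers move at their own pace and stop on an object; "squeeze" is the grip in N (left out, the last holds). Time passes only in rows, so rows that do not move let the fingers close. It gives the time, the measured TCP pose, the force and the opening at its end, in the units of the state.
- manip.get_state(): the state, without advancing time (a new reading comes with each control period).
- manip.get_image(name): name is "scene" or "side" or "wrist"; returns the picture (420x560x3 uint8, red, green, blue); there is no depth.
- manip.calibration(name): a dict with "fx", "fy", "cx", "cy" (pixels), "distortion" ([k1, k2, p1, p2, k3] as OpenCV has them; the pictures are not rectified), "camera_from_world" (4x4, takes a point from world to camera coordinates). Camera axes: x right, y up, looking along -z (the intrinsics and any distortion apply to the point x, -y, -z); pixel columns grow to the right and rows downward; lengths in m; the calibration is good to about 2 mm. A picture is of the moment at which its call begins: read the wrist's pose just before it. calibration takes no time and is no camera call; for the wrist camera it gives the pose at the moment of the call.
- manip.sign_off(): hands the job in, once; it reports no verdict.
The state is a dict: "clock": time; "qpos": joint angles; "qd": joint speeds; "effort": joint torques, N m; "position": TCP position; "ee_rot": TCP orientation; "contact_force": force on the tool from outside, world axes, zero at the start; "moment": the same for the moment, N m; "width": finger opening in m.
Only numpy, scipy, OpenCV 4.12 (cv2) and the standard library are available. Lean on these libraries where they do the work, as an engineer would, in place of code of your own. Each camera call takes 0.05 s, during which the arm holds its last target.

## Task

Press both brass valve caps fully down in the white sample carrier, so that no red shows under either. Then slide the carrier, flat on the table and handle towards the robot, between the two yellow guide rails under the overhanging steel plate until it stands square against the concrete behind, and let go of it. Do not bump the plate with carrier or arm, and leave everything else where it is.

Things in the scene. Friction and masses are not known exactly. Their poses are not given: they have to be found in the camera images.
- carrier: White loose carrier, 0.7 kg: block 110 (x) by 120 (y) by 40 mm high, two bosses to 56 mm. Origin: middle of its underside, z up. Black handle tongue on the -x side at y = 0: 14 mm wide, x = -55 to -95 mm, z = 16 to 44 mm. Home: origin at ledge x = +75 mm, y = 0, axes parallel to the ledge's; the handle then ends 20 mm in front of the plate's edge, too near it for an upright gripper. Slides at 3-10 N.
- cap_left_top (a point): Middle of the top of the brass cap at carrier x = 0, y = +31 mm. The cap's crown is 37 mm across, its flange 44 mm. The top is 74 mm above the table when the cap is fully down, up to 88 mm when raised.
- cap_right_top (a point): The same for the other brass cap, at carrier x = 0, y = -31 mm.
- cap_left (a joint): How far the cap at carrier y = +31 mm is pressed down, m: 0 fully raised (red band showing under the flange), 0.014 fully seated on a firm stop (flange on the boss). It starts between 0 and 0.004, moves down at about 6 N and stays where it is left (no spring).
- cap_right (a joint): The same for the cap at carrier y = -31 mm.
- ledge: Fixed concrete ledge, 500 mm long (y). Origin: on the table under the middle of the steel plate's front edge; +x goes in under the plate, away from the robot; z up. The concrete's front face (the stop) is at x = +130 mm. Two fixed yellow guide rails, 12 mm high and wide, lie along x from -40 mm to the concrete, inner faces at y = +75 and -75 mm: 15 mm to spare each side.
- plate: Fixed steel plate on the concrete, overhanging it by 130 mm towards the robot. Same origin and axes as the ledge. It covers x = 0 to 280 mm, y = -250 to 250 mm; underside 82 mm and top 90 mm above the table. Seated caps pass 8 mm below it.
- gauge: Blue steel dial gauge on a stand, 60 by 70 by 105 mm high. It stands loose on the steel plate; leave it there. Origin: middle of its underside.
- pallet_model: Yellow model of a hand pallet truck with a lever, 150 by 70 by 105 mm high. It stands loose on the steel plate; leave it there. Origin: middle of its underside.
- corner_block: Wooden crate corner block, 70 by 70 by 70 mm. It stands loose on the steel plate; leave it there. Origin: middle of its underside.
- tool_case: Black tool case with two toggle latches, 200 by 280 by 102 mm high. It lies loose on the table to the side; leave it there. Origin: middle of its underside.
- ink_stamp: Hand stamp with a wooden knob, 45 by 70 by 84 mm high. It lies loose on the table to the side; leave it there. Origin: middle of its underside.
- padlock: Brass padlock lying flat, 42 by 85 by 22 mm. It lies loose on the table to the side; leave it there. Origin: middle of its underside.
- wrench: Steel wrench lying flat, about 0.2 m long. It lies loose on the table to the side; leave it there. Origin: middle of its underside.

How it is judged:
By the outcome, as a careful person would: the job done as asked, in the order asked, and still so for the second after the job is handed in, with the robot touching nothing.
It also fails if it takes over 72 s, if anything falls off the work surface, if the arm or the gripper's body presses on something with over 40 N, if the wrist force passes 120 N, or if a joint passes its speed limit or range.

## Working session

There is one attempt and no reset: what is moved stays moved. The work goes in short steps, Python scripts to look and compute and a tool call to move; the robot and the scene stay as the last step left them, time stands still between calls to the robot, and variables do not carry over. Pictures are saved under pics/ and viewed, and the job is handed in when it is done.

Besides the shell and the picture viewer there is one more tool, called after "Call:" as name(argument=value, ...) on one line, values as JSON. send_rows: Moves the arm, as the interface text tells. Its arguments: {"type":"object","properties":{"increments":{"type":"array","items":{"type":"array","items":{"type":"number"}}},"squeeze":{"type":"number"}},"required":["increments"]}

```bash
mkdir -p pics; ls; cat > h.py <<'E'
import numpy as np, cv2
from rig import manip
def K(c): return np.array([[c['fx'],0,c['cx']],[0,c['fy'],c['cy']],[0,0,1.]]),np.array(c['distortion'],float)
def ray(c,uv):
    k,d=K(c); p=cv2.undistortPoints(np.array(uv,float).reshape(-1,1,2),k,d).reshape(-1,2)
    T=np.array(c['camera_from_world']); R=T[:3,:3]; o=-R.T@T[:3,3]
    v=np.c_[p[:,0],-p[:,1],-np.ones(len(p))]@R
    return o,v
def onz(c,uv,z):
    o,v=ray(c,uv); return o+v*((z-o[2])/v[:,2])[:,None]
def proj(c,P):
    k,d=K(c);T=np.array(c['camera_from_world']); q=np.array(P,float).reshape(-1,3)@T[:3,:3].T+T[:3,3]
    q=q*[1,-1,-1]; return cv2.projectPoints(q,np.zeros(3),np.zeros(3),k,d)[0].reshape(-1,2)
def snap(n,f):
    c=manip.calibration(n); im=manip.get_image(n); cv2.imwrite('pics/'+f,cv2.cvtColor(im,cv2.COLOR_RGB2BGR)); return c,im
E
python3 - <<'E'
from h import *
import json
print(manip.get_state())
for n in ['scene','side','wrist']:
    c,im=snap(n,n+'0.png'); print(n,{k:np.round(v,3).tolist() for k,v in c.items()})
    np.save('pics/'+n+'0.npy',im)
E
```

```text
pics
{'clock': 0.0, 'qpos': array([ 1.06801662e+00,  2.76591698e-01,  1.50612532e+00,  1.77128748e-06,
        1.36067006e+00, -1.21012439e-01]), 'qd': array([-0.00092677,  0.00052058, -0.00021725,  0.00179393, -0.00068535,
       -0.00083196]), 'effort': array([-3.43342814e-03, -4.16788709e+01, -2.45800495e+01, -5.93080986e-04,
        1.10024930e-02,  6.09719422e-06]), 'position': array([0.21396141, 0.53310497, 0.20424473]), 'ee_rot': array([ 4.08362740e-04,  8.28420283e-01,  5.60106266e-01, -7.98891834e-04]), 'contact_force': array([ 0.52046833,  0.14066461, -0.81494797]), 'moment': array([0.07963342, 0.00519745, 0.00012823]), 'width': 0.0851992968027195}
scene {'fx': 536.892, 'fy': 536.892, 'cx': 272.444, 'cy': 213.472, 'distortion': [0.004, 0.0, 0.0, 0.0, 0.0], 'camera_from_world': [[-0.26, 0.966, -0.004, 0.16], [-0.501, -0.132, 0.856, 0.21], [0.826, 0.225, 0.518, -2.008], [0.0, 0.0, 0.0, 1.0]]}
side {'fx': 481.305, 'fy': 481.305, 'cx': 280.383, 'cy': 207.458, 'distortion': [-0.123, 0.0, 0.0, 0.0, 0.0], 'camera_from_world': [[0.919, -0.394, 0.007, -0.539], [0.275, 0.655, 0.704, -0.215], [-0.282, -0.645, 0.71, -1.528], [0.0, 0.0, 0.0, 1.0]]}
wrist {'fx': 357.904, 'fy': 357.904, 'cx': 277.039, 'cy': 209.876, 'distortion': [0.019, 0.0, 0.0, 0.0, 0.0], 'camera_from_world': [[0.372, 0.928, -0.001, -0.576], [-0.889, 0.356, -0.289, 0.038], [-0.267, 0.109, 0.957, -0.38], [0.0, 0.0, 0.0, 1.0]]}
```

View pics/scene0.png

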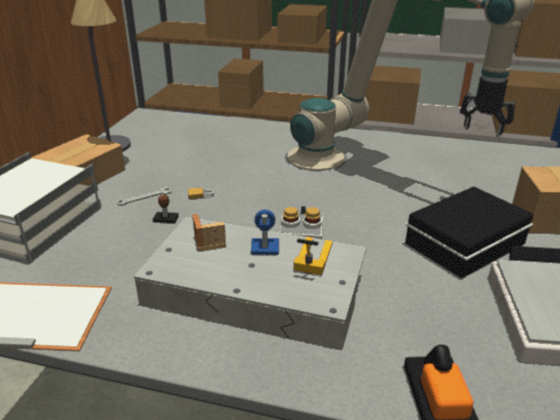

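View pics/side0.png

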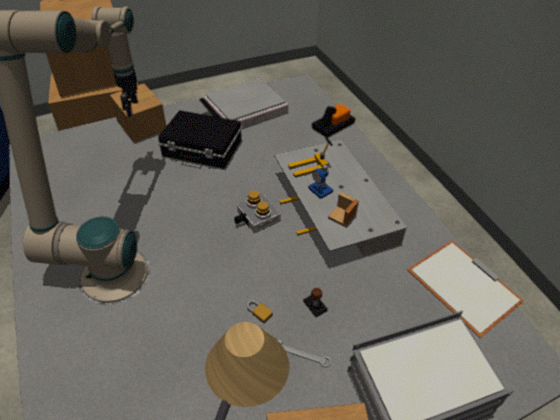

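View pics/wrist0.png

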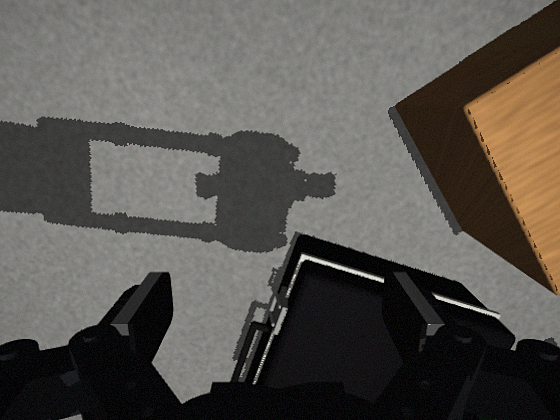

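The scene view shows the carrier partly behind the ledge, with its caps near (291,217) and (313,217). In the side view the caps are at (253,198) and (263,210), the handle at (240,218), and the rail ends at (282,201) and (297,233). I'll zoom in next.

```bash
python3 - <<'E'
import cv2
a=cv2.imread('pics/side0.png')[140:280,220:420]; cv2.imwrite('pics/side0z.png',cv2.resize(a,None,fx=4,fy=4,interpolation=cv2.INTER_CUBIC))
a=cv2.imread('pics/scene0.png')[190:340,130:380]; cv2.imwrite('pics/scene0z.png',cv2.resize(a,None,fx=3.2,fy=3.2,interpolation=cv2.INTER_CUBIC))
E
```

```text
(no output)
```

View pics/side0z.png

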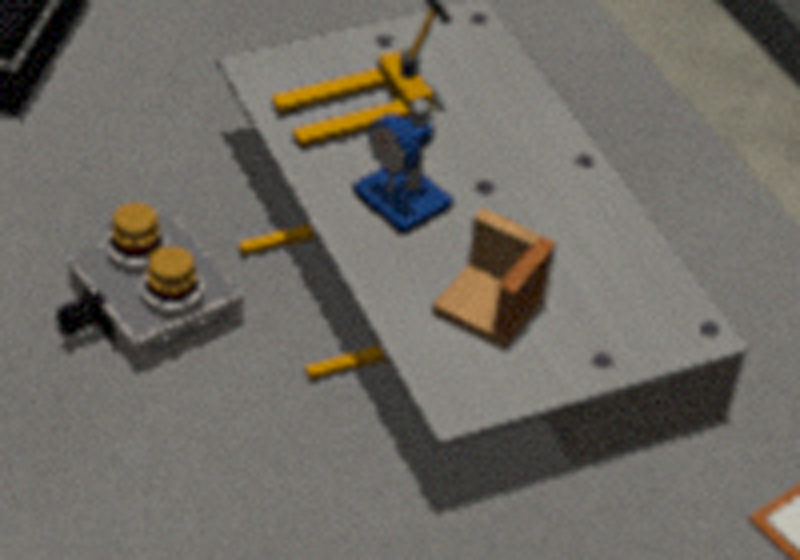

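View pics/scene0z.png

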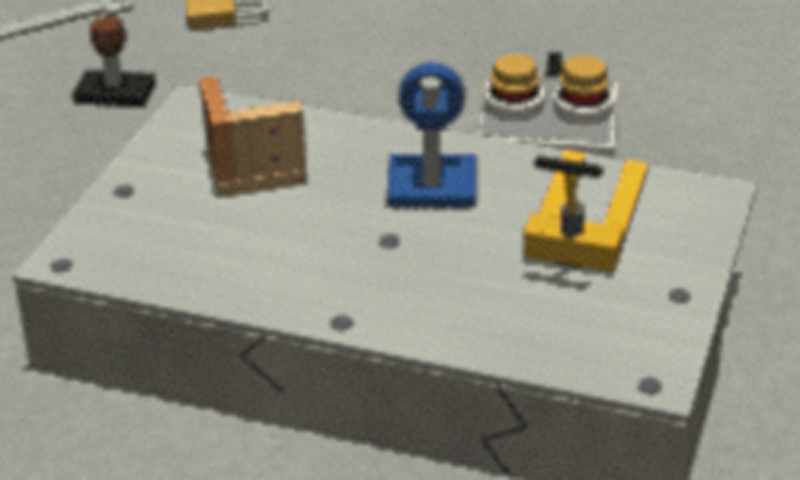

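```bash
python3 - <<'E'
from h import *
c=manip.calibration('side')
z=lambda l:[(220+x/4-.375,140+y/4-.375) for x,y in l]
P=onz(c,z([(219,62),(440,440),(745,348)]),.09);print('plate',P.round(4)) 
f=P[1]-P[0];print(np.linalg.norm(f),np.degrees(np.arctan2(-f[0],f[1]))+180 , (P[0]+P[1])/2, np.linalg.norm(P[2]-P[1]),np.degrees(np.arctan2(*(P[2]-P[1])[1::-1])))
print('rails',onz(c,z([(241,247),(309,372)]),.012).round(4))
print('carrier top corners',onz(c,z([(72,265),(135,345),(241,298),(167,220)]),.04).round(4))
print('caps',onz(c,z([(134,213),(171,257)]),.086).round(4))
print('handle end',onz(c,z([(68,310)]),.044).round(4))
s=manip.calibration('scene')
z=lambda l:[(130+x/3.2-.3,190+y/3.2-.3) for x,y in l]
P=onz(s,z([(755,186),(180,86),(16,280),(690,415)]),.09);print('plate scene',P.round(4))
f=P[0]-P[1];print(np.linalg.norm(f),(P[0]+P[1])/2,np.degrees(np.arctan2(-f[0],f[1])))
print('caps',onz(s,z([(585,64),(515,62)]),.086).round(4))
E
```

```text
plate [[ 0.6691  0.2527  0.09  ]
 [ 0.6486 -0.2407  0.09  ]
 [ 0.9242 -0.2523  0.09  ]]
0.49377490162734405 357.62017018339446 [0.65883473 0.00600724 0.09      ] 0.2758839009358877 -2.4158256080222253
rails [[ 0.6219  0.0883  0.012 ]
 [ 0.6155 -0.0743  0.012 ]]
carrier top corners [[ 0.4644  0.099   0.04  ]
 [ 0.4813 -0.0118  0.04  ]
 [ 0.5857  0.0043  0.04  ]
 [ 0.5626  0.1199  0.04  ]]
caps [[0.5226 0.0942 0.086 ]
 [0.5322 0.0312 0.086 ]]
handle end [[0.4417 0.0451 0.044 ]]
plate scene [[ 0.677   0.2593  0.09  ]
 [ 0.6522 -0.2354  0.09  ]
 [ 0.933  -0.2445  0.09  ]
 [ 0.9498  0.2489  0.09  ]]
0.49531341596676537 [0.66462302 0.0119928  0.09      ] -2.8665490795581636
caps [[0.521  0.0925 0.086 ]
 [0.5333 0.0321 0.086 ]]
```

```bash
cat >> h.py <<'E'
from scipy.spatial.transform import Rotation as Ro
def Rt(s):
    q=s['ee_rot']; return Ro.from_quat([q[1],q[2],q[3],q[0]]).as_matrix()
def togo(target,yawx=None):
    s=manip.get_state(); R=Rt(s); p=s['position']; yx=np.degrees(np.arctan2(R[1,0],R[0,0]))
    print('t',round(s['clock'],2),'pos',p.round(4),'yaw_x',round(yx,2),'F',s['contact_force'].round(1),'w',round(s['width'],4))
    # ideal vertical tool
    y=np.radians(yx); R=np.array([[np.cos(y),np.sin(y),0],[np.sin(y),-np.cos(y),0],[0,0,-1]])
    print('tool shift total',(R.T@(np.array(target)-p)).round(4))
    if yawx is not None: print('turn tool z',round(-np.radians(yawx-yx),4))
E
python3 - <<'E'
from h import *
c=manip.calibration('wrist');o,v=ray(c,[(280,210)]);s=manip.get_state()
print('cam in tool',Rt(s).T@(o-s['position']),Rt(s).T@v[0])
togo([.43,.06,.33],100)
E
```

```text
cam in tool [ 0.00125517 -0.07355616 -0.16926904] [0.00855298 0.28923679 0.95725518]
t 0.15 pos [0.214  0.5332 0.2044] yaw_x 68.13 F [-0.3 -0.2 -0.2] w 0.0856
tool shift total [-0.3587  0.3767 -0.1256]
turn tool z -0.5563
```

Call:
send_rows(increments=[[1,-0.045,0.047,-0.03,0],[1,-0.045,0.047,-0.03,0],[1,-0.045,0.047,-0.03,0],[1,-0.045,0.047,-0.03,0],[1,-0.045,0.047,0,0],[1,-0.045,0.047,0,0],[1,-0.045,0.047,0,0],[1,-0.045,0.047,0,0]])

```text
clock: 1.15
position: [0.4115, 0.0973, 0.3098]
ee_rot: [0.0, 0.828, 0.56, 0.0]
contact_force: [1.5, 0.3, -1.3]
width: 0.0852
```

Call:
send_rows(increments=[[0,0,0,0,-0.18],[0,0,0,0,-0.18],[0,0,0,0,-0.18],[0,0,0,0,0],[0,0,0,0,0]])

```text
clock: 1.78
position: [0.411, 0.0991, 0.3096]
ee_rot: [-0.0, 0.65, 0.76, -0.0]
contact_force: [-0.0, -0.2, -0.3]
width: 0.0001
```

```bash
python3 - <<'E'
from h import *
togo([.43,.06,.33],100)
c,im=snap('wrist','w1.png'); import pickle; pickle.dump((c,im),open('w1.pkl','wb'))
E
```

```text
t 1.77 pos [0.411  0.0991 0.3096] yaw_x 98.93 F [-0.  -0.2 -0.3] w 0.0001
tool shift total [-0.0416  0.0127 -0.0204]
turn tool z -0.0187
```

View pics/w1.png

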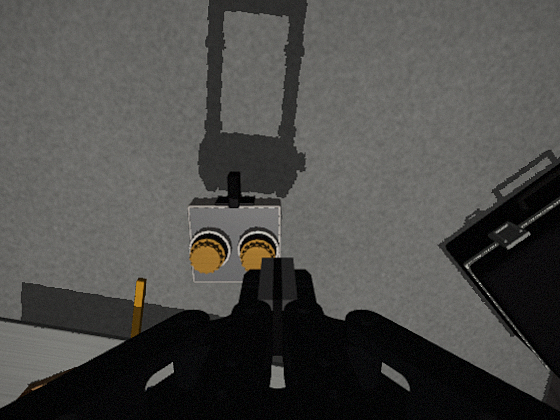

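```bash
python3 - <<'E'
from h import *
import pickle
c,im=pickle.load(open('w1.pkl','rb'))
a=cv2.cvtColor(im,cv2.COLOR_RGB2BGR)[160:350,120:320]; cv2.imwrite('pics/w1z.png',cv2.resize(a,None,fx=3,fy=3,interpolation=cv2.INTER_CUBIC))
E
```

```text
(no output)
```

View pics/w1z.png

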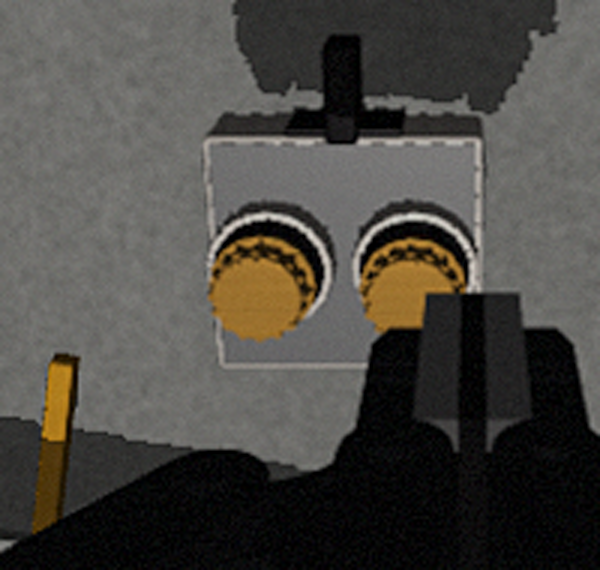

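```bash
python3 - <<'E'
from h import *
import pickle
c,im=pickle.load(open('w1.pkl','rb'))
z=lambda l:[(120+x/3-.33,160+y/3-.33) for x,y in l]
A=onz(c,z([(206,139),(481,141),(222,366)]),.04);print(A.round(4),np.linalg.norm(A[1]-A[0]),np.linalg.norm(A[2]-A[0]))
e=A[1]-A[0];print('yaw',np.degrees(np.arctan2(-e[0],e[1])));e=A[2]-A[0];print(np.degrees(np.arctan2(e[1],e[0])),'centre',(A[1]+A[2])/2)
H=onz(c,z([(343,37),(342,118)]),.044);print('handle',H.round(4))
print('cap R',onz(c,z([(261,290)]),.086),'capL x',onz(c,z([(410,290)]),.086))
print('rail end',onz(c,z([(64,355)]),.012),onz(c,z([(78,357),(66,440)]),.012))
print('plate edge',onz(c,z([(0,540),(14,542)]),.09))
E
```

```text
[[ 0.4821 -0.0029  0.04  ]
 [ 0.4648  0.1127  0.04  ]
 [ 0.588   0.0135  0.04  ]] 0.11689912907025674 0.10720315935882009
yaw 8.50110845272062
8.766533823485291 centre [0.52638953 0.06309363 0.04      ]
handle [[0.4286 0.0496 0.044 ]
 [0.4628 0.0534 0.044 ]]
cap R [[0.52605125 0.03359151 0.086     ]] capL x [[0.51690851 0.09206658 0.086     ]]
rail end [[ 0.60958572 -0.06660502  0.012     ]] [[ 0.60963648 -0.05994453  0.012     ]
 [ 0.65590788 -0.06330802  0.012     ]]
plate edge [[ 0.65507302 -0.06276762  0.09      ]
 [ 0.65519639 -0.05693621  0.09      ]]
```

```bash
python3 - <<'E'
from h import *
togo([.531,.032,.11],99)
togo([.522,.093,.11],99)
E
```

```text
t 1.82 pos [0.411  0.0992 0.3097] yaw_x 98.96 F [-0.3 -0.   0.2] w -0.0
tool shift total [-0.0851  0.1081  0.1997]
turn tool z -0.0006
t 1.82 pos [0.411  0.0992 0.3097] yaw_x 98.96 F [-0.3 -0.   0.2] w -0.0
tool shift total [-0.0234  0.1087  0.1997]
turn tool z -0.0006
```

Call:
send_rows(increments=[[0,-0.021,0.027,0.05,0],[0,-0.021,0.027,0.05,0],[0,-0.021,0.027,0.05,0],[0,-0.022,0.027,0.05,0],[0,0,0,0,0],[0,0,0,0,0]])

```text
clock: 2.58
position: [0.5311, 0.0325, 0.1101]
ee_rot: [-0.0, 0.649, 0.761, 0.0]
contact_force: [-0.4, 1.1, 0.3]
width: 0.0001
```

```bash
python3 - <<'E'
from h import *
togo([.531,.032,.11],99)
c,im=snap('wrist','w2.png'); c,im=snap('side','s2.png'); a=cv2.imread('pics/s2.png')[140:280,220:420]; cv2.imwrite('pics/s2z.png',cv2.resize(a,None,fx=4,fy=4,interpolation=cv2.INTER_CUBIC))
E
```

```text
t 2.58 pos [0.5311 0.0325 0.1101] yaw_x 99.02 F [-0.4  1.1  0.3] w 0.0001
tool shift total [-0.0005 -0.0001  0.0001]
turn tool z 0.0003
```

View pics/w2.png

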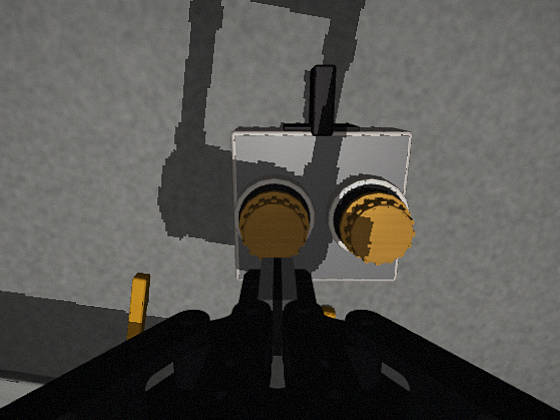

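View pics/s2z.png

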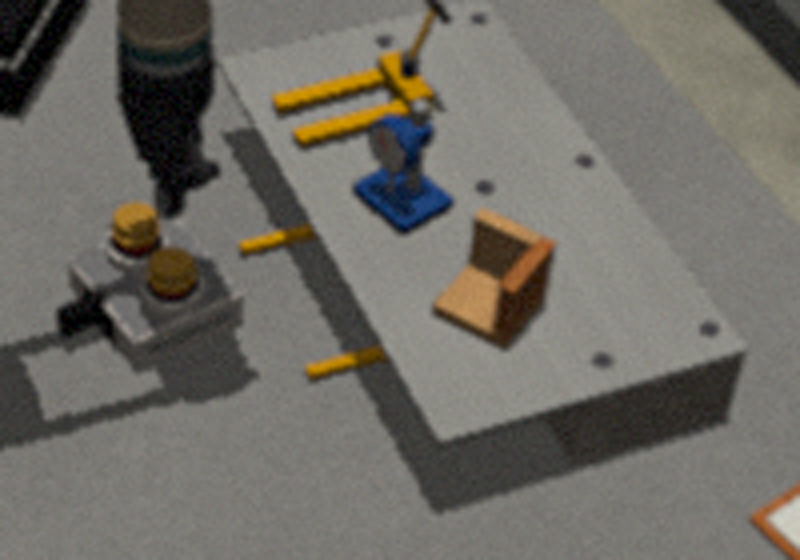

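```bash
python3 - <<'E'
from h import *
c=manip.calibration('wrist')
print(onz(c,[(274,229),(377,231)],.086).round(4)) # caps
A=onz(c,[(233,132),(410,133),(397,280),(238,279)],.04);print(A.round(4),A.mean(0).round(4)); e=A[1]-A[0];print('yaw',np.degrees(np.arctan2(-e[0],e[1])))
H=onz(c,[(323,67),(322,128)],.044);print(H.round(4))
print('rail',onz(c,[(151,275),(132,274)],.012).round(4))
print('tcp px',proj(c,[manip.get_state()['position']]))
im=cv2.imread('pics/w2.png'); hsv=cv2.cvtColor(im,cv2.COLOR_BGR2HSV); m=cv2.inRange(hsv,(10,120,40),(30,255,255))
n,l,st,ce=cv2.connectedComponentsWithStats(m)
for i in range(1,n):
    if st[i,4]>80: print(st[i],ce[i].round(1))
E
```

```text
[[0.5292 0.0316 0.086 ]
 [0.521  0.0906 0.086 ]]
[[ 0.483  -0.0033  0.04  ]
 [ 0.4654  0.1117  0.04  ]
 [ 0.5712  0.1307  0.04  ]
 [ 0.5892  0.0135  0.04  ]] [0.5272 0.0632 0.04  ]
yaw 8.71533000543514
[[0.4351 0.047  0.044 ]
 [0.4711 0.0535 0.044 ]]
rail [[ 0.612  -0.059   0.012 ]
 [ 0.6135 -0.0745  0.012 ]]
tcp px [[274.93111329 250.71188335]]
[ 239  191   70   69 3682] [273.6 225.6]
[ 340  192   75   73 3896] [377.6 228.7]
[127 273  23  67 963] [137.2 304.6]
[322 306  14  13 119] [328.8 311.7]
```

Call:
send_rows(increments=[[0,0,0,0.018,0],[0,0,0,0.005,0],[0,0,0,0.003,0],[0,0,0,0.003,0],[0,0,0,0.003,0],[0,0,0,0.002,0],[0,0,0,0.001,0],[0,0,0,0,0]])

```text
clock: 3.68
position: [0.5311, 0.0322, 0.0747]
ee_rot: [-0.0, 0.649, 0.761, -0.0]
contact_force: [0.3, -0.9, -0.4]
width: -0.0
```

Call:
send_rows(increments=[[0,0,0,0.001,0],[0,0,0,0.001,0],[0,0,0,0,0]])

```text
clock: 4.05
position: [0.5311, 0.0322, 0.0727]
ee_rot: [-0.0, 0.649, 0.761, -0.0]
contact_force: [0.2, 0.6, -1.0]
width: -0.0
```

```bash
python3 - <<'E'
from h import *
c,im=snap('wrist','w3.png'); c,im=snap('side','s3.png'); a=cv2.imread('pics/s3.png')[140:280,220:420]; cv2.imwrite('pics/s3z.png',cv2.resize(a,None,fx=4,fy=4,interpolation=cv2.INTER_CUBIC))
print(manip.get_state())
E
```

```text
{'clock': 4.15, 'qpos': array([-7.03046129e-02,  3.22126126e-01,  1.79580470e+00,  6.48844910e-05,
        1.02365064e+00, -1.79940656e+00]), 'qd': array([-0.0017478 ,  0.00100554, -0.00114121, -0.00154627,  0.00049813,
       -0.00137148]), 'effort': array([-1.84254684e-03, -4.00168526e+01, -2.02057976e+01,  8.75349747e-05,
        2.35479354e-03,  9.76800806e-06]), 'position': array([0.5311354 , 0.03219066, 0.07275433]), 'ee_rot': array([-1.19560296e-05,  6.48994642e-01,  7.60792977e-01,  2.56118729e-05]), 'contact_force': array([ 0.00706855, -0.80183164, -0.64704904]), 'moment': array([-0.01873039, -0.06888103,  0.01087285]), 'width': -1.9838818717164737e-05}
```

View pics/w3.png

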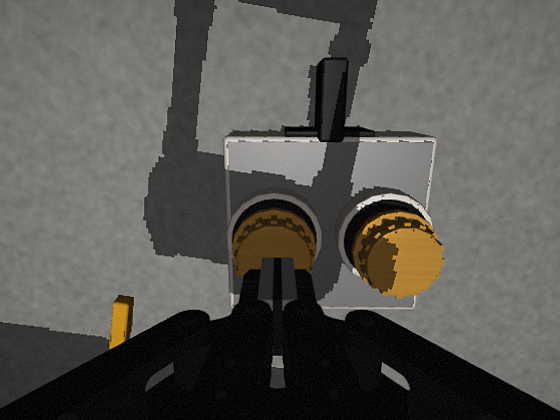

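View pics/s3z.png

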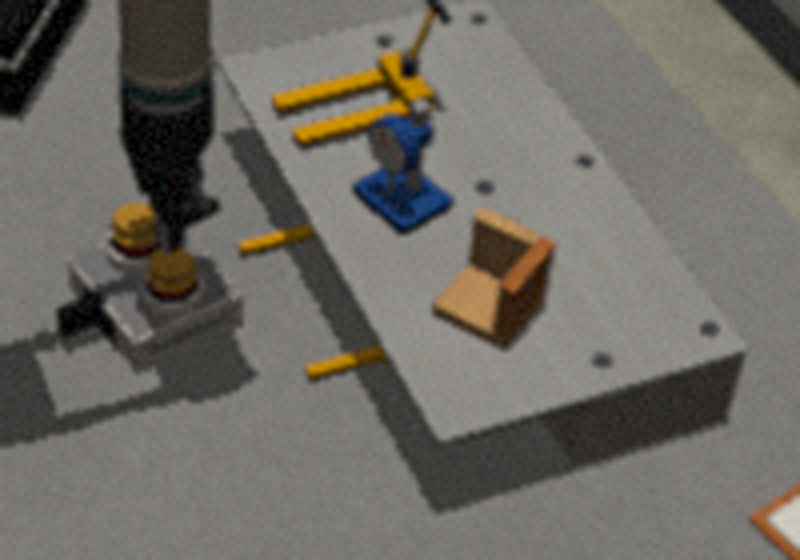

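```bash
python3 - <<'E'
from h import *
c=manip.calibration('side'); p=manip.get_state()['position']
q=proj(c,[p,p+[0,0,.02]]);print(q,(q-[220,140])*4)
c=manip.calibration('scene'); print(proj(c,[p]))
snap('scene','sc3.png');a=cv2.imread('pics/sc3.png')[170:270,240:360]; cv2.imwrite('pics/sc3z.png',cv2.resize(a,None,fx=6,fy=6,interpolation=cv2.INTER_CUBIC))
a=cv2.imread('pics/s3.png')[180:240,220:300]; cv2.imwrite('pics/s3y.png',cv2.resize(a,None,fx=9,fy=9,interpolation=cv2.INTER_CUBIC))
E
```

```text
[[262.06531589 206.513356  ]
 [261.95043004 202.35478204]] [[168.26126356 266.05342399]
 [167.80172018 249.41912817]]
[[290.78924698 212.71481744]]
```

View pics/sc3z.png

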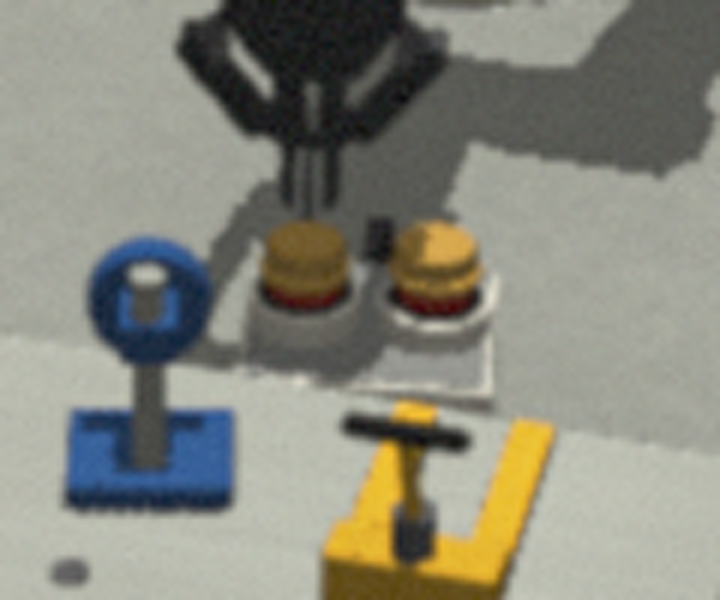

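View pics/s3y.png

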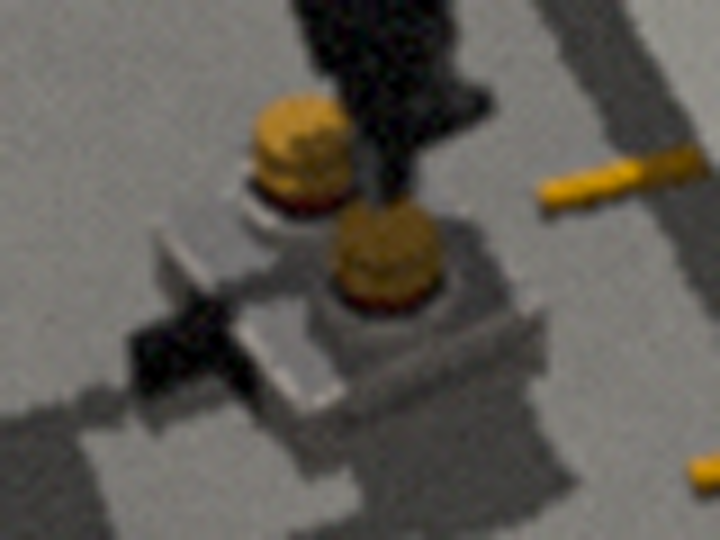

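The fingertips still show about 20 mm above the reported TCP, in both outside views and in the wrist view. I'll go down until I feel contact and calibrate from that.

Call:
send_rows(increments=[[0,0,0,0.002,0],[0,0,0,0.002,0],[0,0,0,0.002,0],[0,0,0,0.002,0]])

```text
clock: 4.7
position: [0.5311, 0.0322, 0.0646]
ee_rot: [-0.0, 0.649, 0.761, 0.0]
contact_force: [-0.0, -0.2, 0.5]
width: -0.0002
```

Call:
send_rows(increments=[[0,0,0,0.002,0],[0,0,0,0.002,0]])

```text
clock: 4.95
position: [0.5311, 0.0322, 0.0606]
ee_rot: [-0.0, 0.649, 0.761, 0.0]
contact_force: [-0.6, 0.8, 0.2]
width: -0.0001
```

Call:
send_rows(increments=[[0,0,0,0.002,0],[0,0,0,0.002,0]])

```text
clock: 5.2
position: [0.5312, 0.0322, 0.0571]
ee_rot: [0.0, 0.649, 0.761, 0.0]
contact_force: [-1.1, 0.8, 5.6]
width: -0.0002
```

```bash
python3 - <<'E'
from h import *
c,im=snap('side','s4.png');snap('scene','sc4.png');a=cv2.imread('pics/sc4.png')[170:250,250:350]; b=cv2.imread('pics/s4.png')[160:240,210:310];cv2.imwrite('pics/x4.png',cv2.resize(np.hstack([a,b]),None,fx=4,fy=4,interpolation=cv2.INTER_CUBIC))
E
```

```text
(no output)
```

View pics/x4.png

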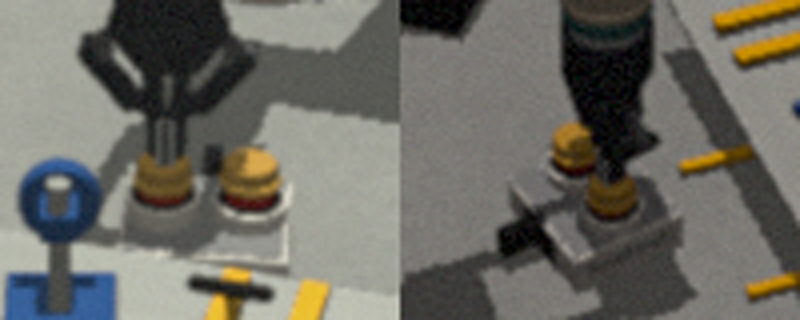

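Call:
send_rows(increments=[[0,0,0,0.002,0],[0,0,0,0.002,0],[0,0,0,0.002,0],[0,0,0,0.001,0]])

```text
clock: 5.8
position: [0.5312, 0.0322, 0.0503]
ee_rot: [0.0, 0.649, 0.761, 0.0]
contact_force: [-1.7, 0.3, 5.6]
width: 0.0002
```

Call:
send_rows(increments=[[0,0,0,0.001,0],[0,0,0,0.001,0]])

```text
clock: 6.05
position: [0.5312, 0.0322, 0.0483]
ee_rot: [0.0, 0.649, 0.761, 0.0]
contact_force: [-2.2, -0.8, 5.7]
width: 0.0002
```

Call:
send_rows(increments=[[0,0,0,0.001,0],[0,0,0,0.001,0]])

```text
clock: 6.3
position: [0.5313, 0.0322, 0.0477]
ee_rot: [0.0, 0.649, 0.761, 0.0]
contact_force: [-5.7, -0.1, 20.4]
width: 0.0002
```

Call:
send_rows(increments=[[0,0,0,0.0007,0],[0,0,0,0,0]])

```text
clock: 6.55
position: [0.5313, 0.0322, 0.0477]
ee_rot: [0.001, 0.649, 0.761, 0.0]
contact_force: [-5.5, -0.1, 19.1]
width: -0.0
```

Call:
send_rows(increments=[[0,0,0,-0.025,0],[0,0.031,0,0,0],[0,0.031,0,0,0],[0,0,0,0,0]])

```text
clock: 7.05
position: [0.5209, 0.0949, 0.0699]
ee_rot: [-0.0, 0.648, 0.762, 0.0]
contact_force: [1.6, -1.0, -1.0]
width: -0.0001
```

```bash
python3 - <<'E'
from h import *
togo([.5215,.093,.062],99)
snap('wrist','w5.png');snap('side','s5.png');snap('scene','sc5.png');a=cv2.imread('pics/sc5.png')[170:250,250:350]; b=cv2.imread('pics/s5.png')[160:240,210:310];cv2.imwrite('pics/x5.png',cv2.resize(np.hstack([a,b]),None,fx=4,fy=4,interpolation=cv2.INTER_CUBIC))
E
```

```text
t 7.05 pos [0.5209 0.0949 0.0699] yaw_x 99.21 F [ 1.6 -1.  -1. ] w -0.0001
tool shift total [-0.002   0.0003  0.0079]
turn tool z 0.0036
```

View pics/x5.png

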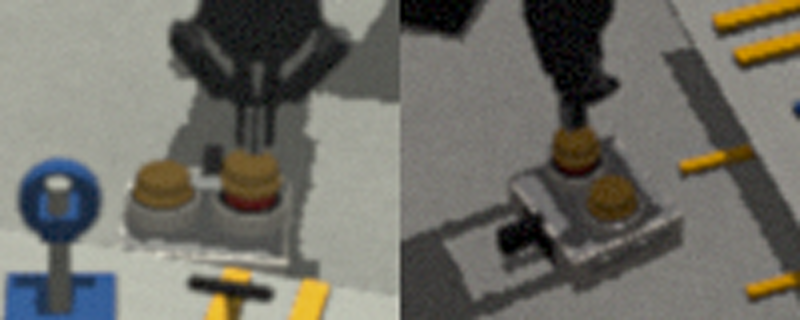

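View pics/w5.png

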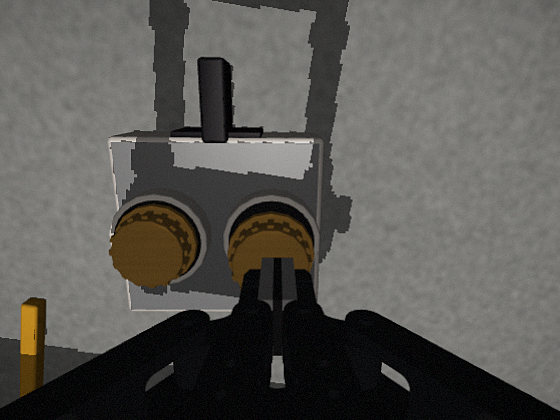

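The right cap now shows no red. The fingers are over the left cap, about 2 mm off centre, so I'll press that one.

Call:
send_rows(increments=[[0,-0.003,0,0.009,0],[0,0,0,0.003,0],[0,0,0,0.002,0],[0,0,0,0.002,0],[0,0,0,0.002,0],[0,0,0,0.002,0]])

```text
clock: 7.95
position: [0.5226, 0.0895, 0.0505]
ee_rot: [0.001, 0.649, 0.761, 0.0]
contact_force: [0.7, -0.4, 5.6]
width: 0.0001
```

Call:
send_rows(increments=[[0,0,0,0.001,0],[0,0,0,0.001,0],[0,0,0,0.001,0]])

```text
clock: 8.32
position: [0.5226, 0.0894, 0.0478]
ee_rot: [0.001, 0.649, 0.761, 0.0]
contact_force: [-1.6, -0.9, 12.8]
width: -0.0001
```

Call:
send_rows(increments=[[0,0,0,0.001,0],[0,0,0,0.0005,0],[0,0,0,0,0]])

```text
clock: 8.7
position: [0.5226, 0.0895, 0.0477]
ee_rot: [0.001, 0.649, 0.761, 0.0]
contact_force: [-3.7, -0.5, 16.3]
width: 0.0004
```

Call:
send_rows(increments=[[0,0,0,-0.03,0],[1,0,0,-0.04,0],[1,-0.03,-0.06,0,0],[1,0,-0.06,0,0],[1,0,0,0,0]])

```text
clock: 9.32
position: [0.405, 0.044, 0.1142]
ee_rot: [-0.003, 0.65, 0.76, -0.002]
contact_force: [1.1, 0.6, 0.5]
width: 0.0723
```

```bash
python3 - <<'E'
from h import *
togo([.437,.05,.05],99)
snap('wrist','w6.png');snap('side','s6.png');snap('scene','sc6.png');a=cv2.imread('pics/sc6.png')[170:250,250:350]; b=cv2.imread('pics/s6.png')[160:240,210:310];cv2.imwrite('pics/x6.png',cv2.resize(np.hstack([a,b]),None,fx=4,fy=4,interpolation=cv2.INTER_CUBIC))
E
```

```text
t 9.32 pos [0.405  0.044  0.1142] yaw_x 98.95 F [1.1 0.6 0.5] w 0.0723
tool shift total [0.0009 0.0325 0.0642]
turn tool z -0.0008
```

View pics/x6.png

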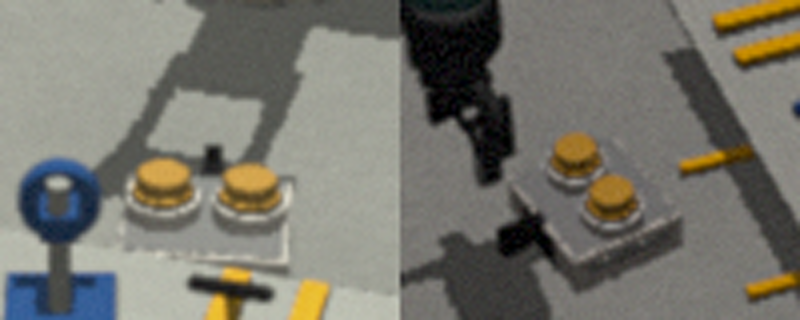

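View pics/w6.png

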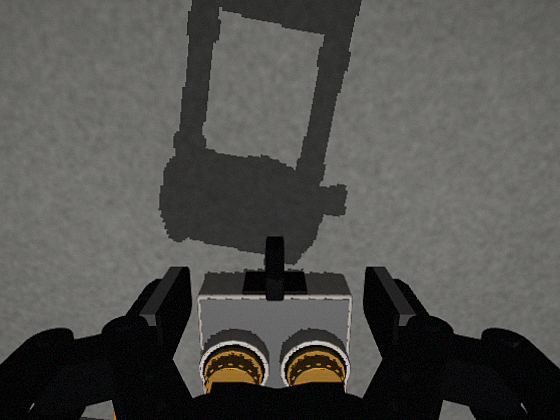

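Both caps are seated and no red shows in the scene or side view. The handle at (275,238–298) is centred between the fingers. Before planning the push I'll check the gripper's profile, because clearance to the plate depends on it.

```bash
python3 - <<'E'
from h import *
a=cv2.imread('pics/sc6.png')[110:240,220:360]; cv2.imwrite('pics/sc6z.png',cv2.resize(a,None,fx=4.5,fy=4.5,interpolation=cv2.INTER_CUBIC))
b=cv2.imread('pics/s6.png')[90:240,150:310];cv2.imwrite('pics/s6z.png',cv2.resize(b,None,fx=4,fy=4,interpolation=cv2.INTER_CUBIC))
s=manip.get_state();p=s['position'];R=Rt(s)
for n,o,k in (('scene',(220,110),4.5),('side',(150,90),4)):
    c=manip.calibration(n)
    for d in (0,.019,.026,.039,.073,.1): print(n,d,((proj(c,[p-R[:,2]*d])-o)*k).round(0)[0], 'px/m x', ((proj(c,[p-R[:,2]*d+R[:,0]*.057,p-R[:,2]*d-R[:,0]*.057])-o)*k).round(0).tolist())
E
```

```text
scene 0 [379. 320.] px/m x [[465.0, 324.0], [293.0, 316.0]]
scene 0.019 [379. 294.] px/m x [[466.0, 298.0], [293.0, 290.0]]
scene 0.026 [380. 284.] px/m x [[467.0, 288.0], [293.0, 281.0]]
scene 0.039 [380. 267.] px/m x [[468.0, 270.0], [293.0, 263.0]]
scene 0.073 [382. 219.] px/m x [[470.0, 223.0], [294.0, 216.0]]
scene 0.1 [383. 181.] px/m x [[472.0, 185.0], [294.0, 177.0]]
side 0 [309. 459.] px/m x [[278.0, 419.0], [342.0, 501.0]]
side 0.019 [308. 443.] px/m x [[276.0, 402.0], [341.0, 485.0]]
side 0.026 [307. 437.] px/m x [[275.0, 396.0], [340.0, 479.0]]
side 0.039 [306. 425.] px/m x [[274.0, 385.0], [339.0, 467.0]]
side 0.073 [303. 395.] px/m x [[270.0, 354.0], [336.0, 437.0]]
side 0.1 [300. 370.] px/m x [[268.0, 329.0], [334.0, 412.0]]
```

View pics/sc6z.png

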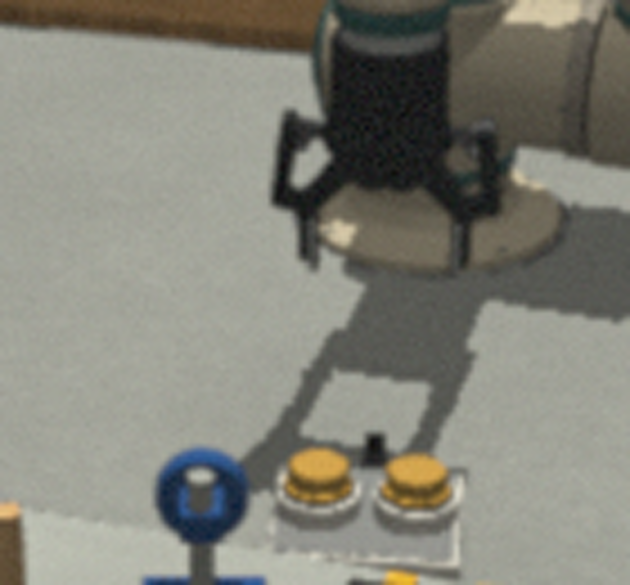

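View pics/s6z.png

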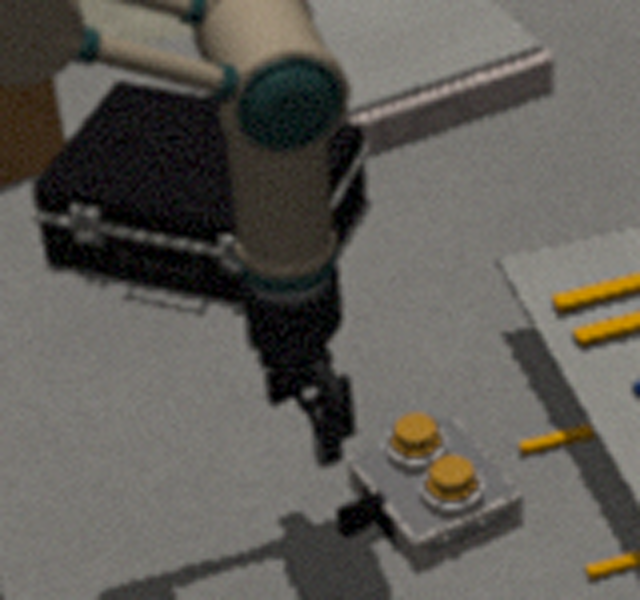

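```bash
python3 - <<'E'
from h import *
togo([.444,.0503,-.004],98.8)
c=manip.calibration('wrist')
# handle in w6 (before this move)
H=onz(c,[(275,238),(275,297)],.044);print(H.round(4))
A=onz(c,[(198,297),(352,296)],.04);print(A.round(4))
c=manip.calibration('side');z=lambda l:[(220+x/4-.375,140+y/4-.375) for x,y in l]
print('gauge base corners',onz(c,z([(354,187),(404,230),(452,200)]),.09).round(3))
print('pallet',onz(c,z([(275,103),(297,138)]),.09).round(3))
E
```

```text
t 9.47 pos [0.413  0.0443 0.1158] yaw_x 99.02 F [0.7 0.1 0.4] w 0.0853
tool shift total [0.0011 0.0316 0.1198]
turn tool z 0.0039
[[0.434  0.0472 0.044 ]
 [0.4813 0.0547 0.044 ]]
[[ 0.4929 -0.0036  0.04  ]
 [ 0.4734  0.1135  0.04  ]]
gauge base corners [[ 0.712  0.046  0.09 ]
 [ 0.728 -0.02   0.09 ]
 [ 0.784 -0.002  0.09 ]]
pallet [[0.694 0.178 0.09 ]
 [0.692 0.125 0.09 ]]
```

Call:
send_rows(increments=[[1,0.001,0.032,0,0],[1,0,0,0.04,0],[1,0,0,0.03,0],[1,0,0,0.02,0],[1,0,0,0.015,0],[1,0,0,0.014,0],[1,0,0,0,0]])

```text
clock: 10.35
position: [0.444, 0.0507, -0.0046]
ee_rot: [-0.001, 0.649, 0.761, -0.001]
contact_force: [-0.0, 0.1, 0.8]
width: 0.0851
```

```bash
python3 - <<'E'
from h import *
togo([.444,.0503,-.004],98.8)
snap('wrist','w7.png')
E
```

```text
t 10.35 pos [ 0.444   0.0507 -0.0046] yaw_x 99.08 F [-0.   0.1  0.8] w 0.0851
tool shift total [-0.0004 -0.0001 -0.0006]
turn tool z 0.0049
```

View pics/w7.png

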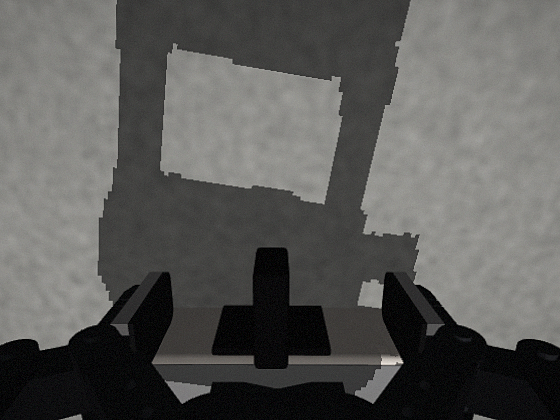

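Call:
send_rows(increments=[[0,-0.001,0,0,0],[0,0,0,0,0],[0,0,0,0,0],[0,0,0,0,0],[0,0,0,0,0],[0,0,0,0,0]], squeeze=50)

```text
clock: 11.15
position: [0.4436, 0.0493, -0.0029]
ee_rot: [0.0, 0.649, 0.761, 0.0]
contact_force: [-0.5, -2.6, 6.6]
width: 0.0132
```

```bash
python3 - <<'E'
from h import *
s=manip.get_state();print(s['contact_force'],s['width'])
togo([.444,.0503,-.004],98.8)
snap('wrist','w8.png')
snap('side','s8.png');b=cv2.imread('pics/s8.png')[140:260,210:370];cv2.imwrite('pics/s8z.png',cv2.resize(b,None,fx=5,fy=5,interpolation=cv2.INTER_CUBIC))
E
```

```text
[-0.45143254 -2.62891357  6.5887542 ] 0.013181908301591163
t 11.15 pos [ 0.4436  0.0493 -0.0029] yaw_x 99.04 F [-0.5 -2.6  6.6] w 0.0132
tool shift total [0.0009 0.0005 0.0011]
turn tool z 0.0042
```

View pics/w8.png

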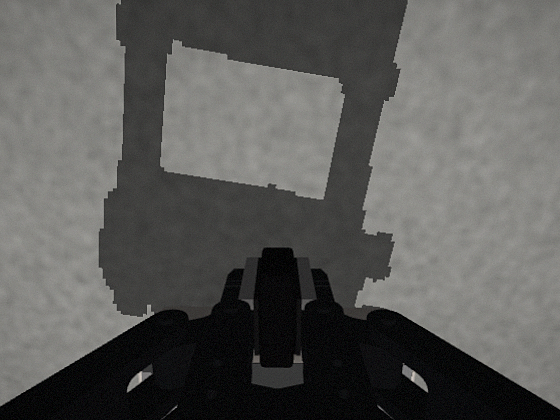

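View pics/s8z.png

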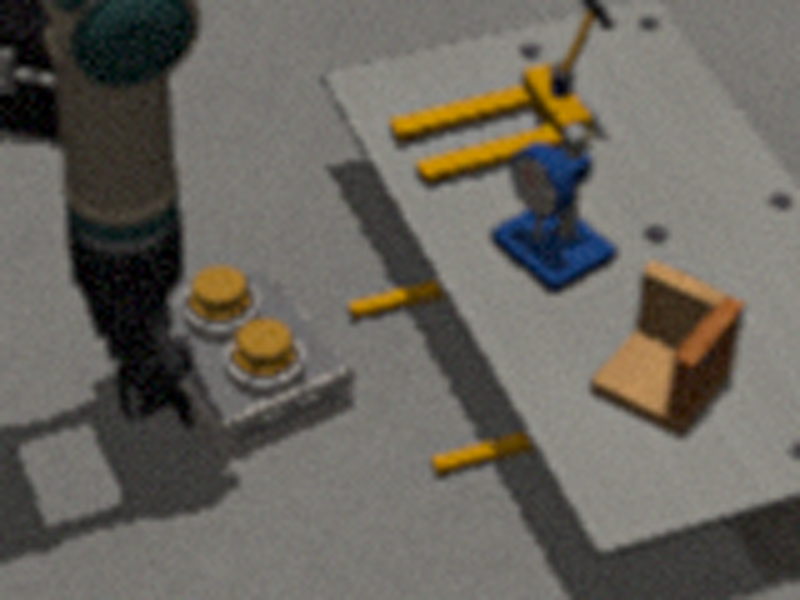

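Call:
send_rows(increments=[[0,0,0,-0.001,0.05],[0,0,0,0,0.05],[0,0,0,0,0.05],[0,0,0,0,0.05],[0,-0.01,0.004,0,0],[0,-0.01,0.004,0,0],[0,-0.01,0.004,0,0],[0,0,0,0,0]])

```text
clock: 12.25
position: [0.4546, 0.018, -0.0026]
ee_rot: [0.0, 0.722, 0.692, -0.0]
contact_force: [0.1, -0.9, -4.1]
width: 0.013
```

```bash
python3 - <<'E'
from h import *
s=manip.get_state()
togo([.4547,.0196,-.004],87.6)
snap('side','s9.png');b=cv2.imread('pics/s9.png')[150:260,230:380];cv2.imwrite('pics/s9z.png',cv2.resize(b,None,fx=5,fy=5,interpolation=cv2.INTER_CUBIC))
snap('scene','sc9.png');b=cv2.imread('pics/sc9.png')[150:270,200:360];cv2.imwrite('pics/sc9z.png',cv2.resize(b,None,fx=5,fy=5,interpolation=cv2.INTER_CUBIC))
E
```

```text
t 12.25 pos [ 0.4546  0.018  -0.0026] yaw_x 87.52 F [ 0.1 -0.9 -4.1] w 0.013
tool shift total [0.0016 0.     0.0014]
turn tool z -0.0014
```

View pics/s9z.png

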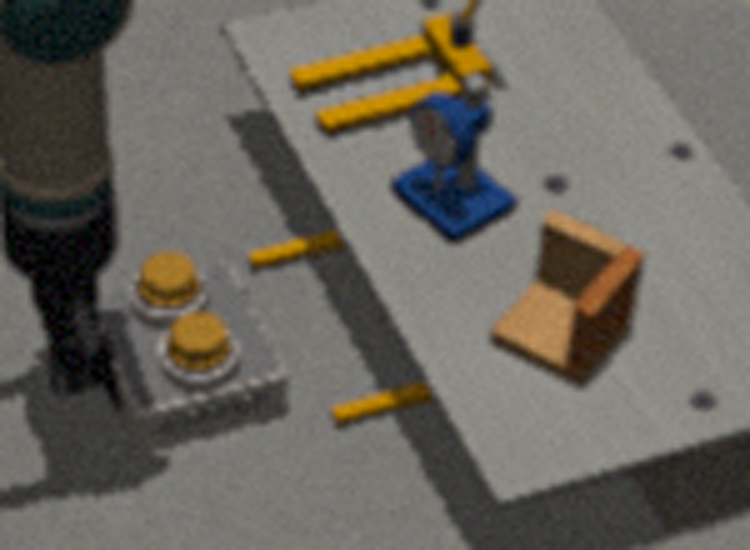

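View pics/sc9z.png

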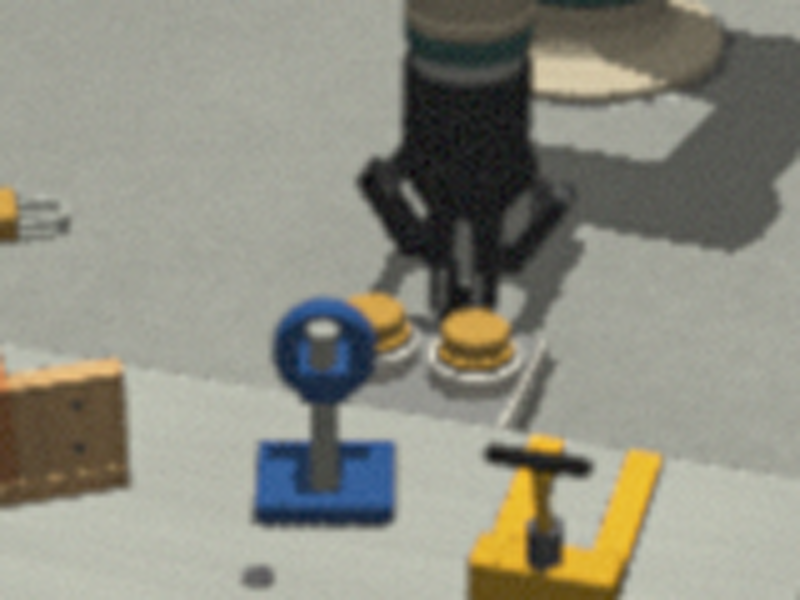

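```bash
python3 - <<'E'
from h import *
c=manip.calibration('side');z=lambda l:[(230+x/5-.4,150+y/5-.4) for x,y in l]
A=onz(c,z([(285,378),(150,410),(232,262)]),.04);print('carrier nr+x, nr-x, far+x',A.round(4),'yaw',np.degrees(np.arctan2(*(A[0]-A[1])[1::-1])))
K_=onz(c,z([(168,270),(199,332)]),.074);print('caps',K_.round(4),K_.mean(0).round(4)); e=K_[0]-K_[1];print(np.degrees(np.arctan2(-e[0],e[1])))
r=onz(c,z([(250,257),(253,269),(340,241),(333,407),(337,424),(429,385)]),.012);print(r.round(4))
im=cv2.imread('pics/s9.png');hsv=cv2.cvtColor(im,cv2.COLOR_BGR2HSV); m=cv2.inRange(hsv,(15,150,90),(30,255,255))
n,l,st,ce=cv2.connectedComponentsWithStats(m)
for i in range(1,n):
    if st[i,4]>15: 
        ys,xs=np.where(l==i); P=onz(c,np.c_[xs,ys],.012); e=np.linalg.svd(P[:,:2]-P[:,:2].mean(0))[2][0]
        print(st[i],'ctr(z=.012)',P.mean(0).round(4),'dir',np.degrees(np.arctan(e[1]/e[0])).round(2))
P=onz(c,z([(224,26),(500,500)]),.09);f=P[0]-P[1];print('edge',P.round(4),np.degrees(np.arctan2(-f[0],f[1])))
E
```

```text
carrier nr+x, nr-x, far+x [[ 0.5862 -0.0525  0.04  ]
 [ 0.4912 -0.0441  0.04  ]
 [ 0.5966  0.0646  0.04  ]] yaw -5.045949692093273
caps [[ 0.5395  0.0427  0.074 ]
 [ 0.5368 -0.0202  0.074 ]] [0.5382 0.0112 0.074 ]
-2.490309212963
[[ 0.6217  0.0904  0.012 ]
 [ 0.6188  0.0782  0.012 ]
 [ 0.6892  0.0803  0.012 ]
 [ 0.6165 -0.0666  0.012 ]
 [ 0.6125 -0.0818  0.012 ]
 [ 0.6863 -0.0739  0.012 ]]
[334 105  12  11  53] ctr(z=.012) [1.1078 0.5305 0.012 ] dir 42.86
[288 153  40  23 279] ctr(z=.012) [0.8087 0.2378 0.012 ] dir 9.1
[280 197  17   6  41] ctr(z=.012) [0.6494 0.0868 0.012 ] dir -0.5
[258 201  12  10  76] ctr(z=.012) [0.5588 0.0937 0.012 ] dir 59.73
[264 213  12  11  78] ctr(z=.012) [0.5578 0.0301 0.012 ] dir 87.22
[297 227  16   7  45] ctr(z=.012) [ 0.6417 -0.0741  0.012 ] dir -0.5
[253 304  19  16 186] ctr(z=.012) [ 0.3889 -0.3208  0.012 ] dir -64.81
edge [[ 0.6699  0.2544  0.09  ]
 [ 0.6486 -0.2405  0.09  ]] -2.471711642076496
```

Call:
send_rows(increments=[[0,0.001,0.015,0,0],[0,0.001,0.015,0,0],[0,0,0.015,0,0],[0,0,0.015,0,0],[0,0,0.015,0,0],[0,0,0,0,0]])

```text
clock: 13.1
position: [0.5326, 0.0177, -0.0025]
ee_rot: [0.002, 0.722, 0.692, 0.002]
contact_force: [2.0, -0.5, -5.6]
width: 0.0129
```

```bash
python3 - <<'E'
from h import *
togo([.53,.0165,-.003],87.6)
snap('wrist','w10.png')
snap('side','s10.png');b=cv2.imread('pics/s10.png')[150:260,230:380];cv2.imwrite('pics/s10z.png',cv2.resize(b,None,fx=5,fy=5,interpolation=cv2.INTER_CUBIC))
E
```

```text
t 13.1 pos [ 0.5326  0.0177 -0.0025] yaw_x 87.6 F [ 2.  -0.5 -5.6] w 0.0129
tool shift total [-0.0013 -0.0026  0.0005]
turn tool z -0.0
```

View pics/s10z.png

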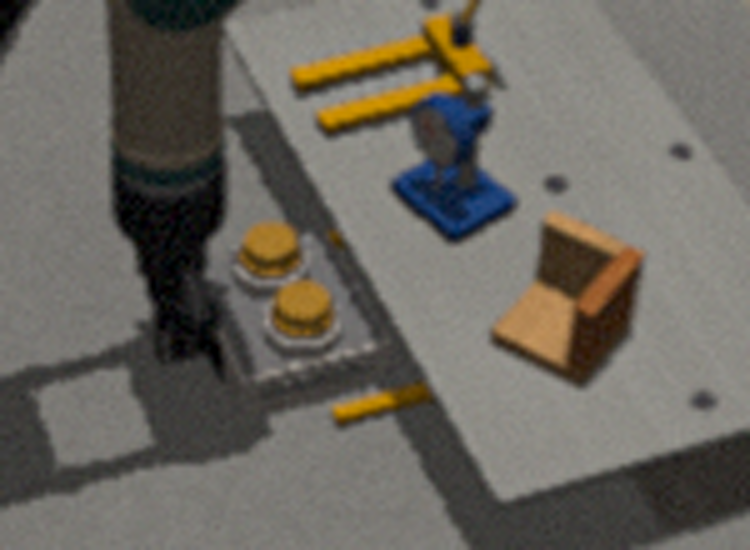

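Call:
send_rows(increments=[[0,0,0.012,0.001,0],[0,0,0.013,0,0],[0,0,0.013,0,0],[0,0,0.013,0,0],[0,0,0,0,0]])

```text
clock: 13.82
position: [0.5799, 0.0159, -0.003]
ee_rot: [-0.0, 0.722, 0.692, -0.0]
contact_force: [-1.9, -0.4, 0.8]
width: 0.0128
```

```bash
python3 - <<'E'
from h import *
togo([.609,.0155,-.003],87.6)
snap('side','s11.png');b=cv2.imread('pics/s11.png')[150:260,230:380];cv2.imwrite('pics/s11z.png',cv2.resize(b,None,fx=5,fy=5,interpolation=cv2.INTER_CUBIC))
snap('wrist','w11.png')
E
```

```text
t 13.82 pos [ 0.5799  0.0159 -0.003 ] yaw_x 87.61 F [-1.9 -0.4  0.8] w 0.0128
tool shift total [0.0008 0.0291 0.    ]
turn tool z 0.0001
```

View pics/s11z.png

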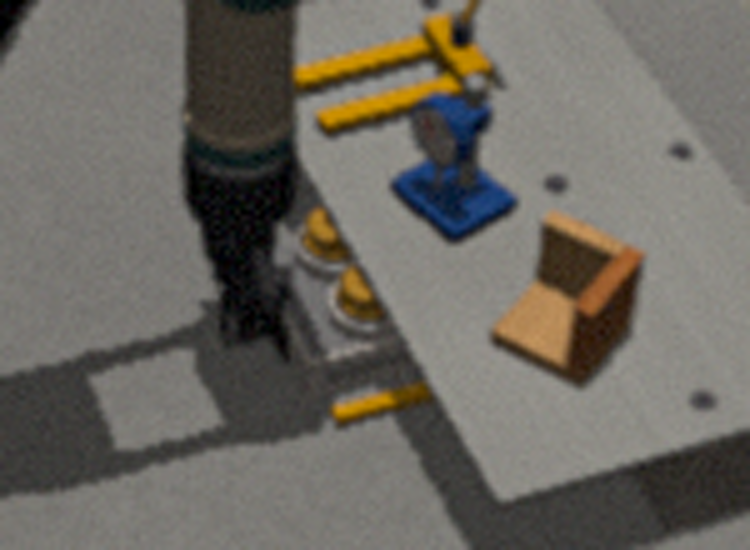

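View pics/w11.png

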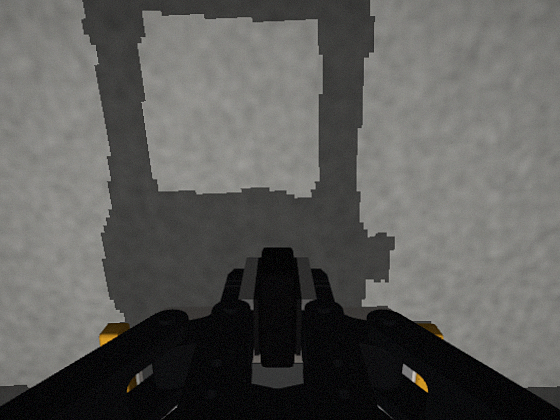

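```bash
python3 - <<'E'
from h import *
c=manip.calibration('wrist')
r=onz(c,[(104,324),(130,324),(440,324)],.012);print(r.round(4)); p=manip.get_state()['position'];print(p)
e=r[2]-r[0];print(np.degrees(np.arctan2(-e[0],e[1])))
E
```

```text
[[ 0.6087 -0.0697  0.012 ]
 [ 0.6093 -0.057   0.012 ]
 [ 0.6157  0.0964  0.012 ]]
[ 0.5798745   0.01592153 -0.00300607]
-2.4113829024803057
```

Call:
send_rows(increments=[[0,0,0.012,0,0],[0,0,0.012,0,0],[0,0,0,0,0],[0,0,0,0,0]])

```text
clock: 14.42
position: [0.604, 0.0149, -0.003]
ee_rot: [0.0, 0.722, 0.692, 0.0]
contact_force: [-2.1, 0.5, 4.6]
width: 0.013
```

Call:
send_rows(increments=[[0.5,0,0,0,0],[0.5,0,0,0,0],[0.5,0,0,0,0],[0.5,0,0,0,0]])

```text
clock: 14.92
position: [0.6044, 0.0149, -0.0035]
ee_rot: [0.0, 0.722, 0.692, 0.0]
contact_force: [-0.1, -0.1, 0.2]
width: 0.0427
```

```bash
python3 - <<'E'
from h import *
togo([.609,.0155,-.003],87.6)
snap('side','s12.png');b=cv2.imread('pics/s12.png')[150:260,230:380];cv2.imwrite('pics/s12z.png',cv2.resize(b,None,fx=5,fy=5,interpolation=cv2.INTER_CUBIC))
snap('wrist','w12.png')
E
```

```text
t 14.93 pos [ 0.6044  0.0149 -0.0035] yaw_x 87.61 F [-0.1 -0.1  0.2] w 0.0427
tool shift total [ 0.0008  0.0046 -0.0005]
turn tool z 0.0001
```

View pics/s12z.png

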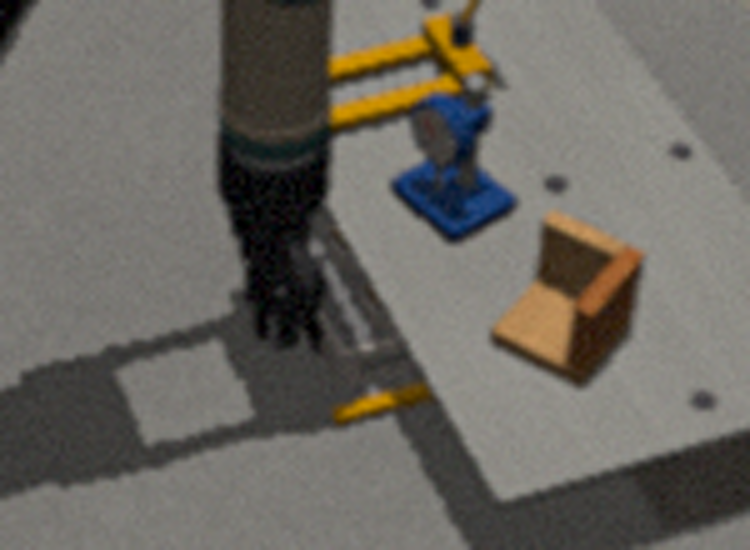

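View pics/w12.png

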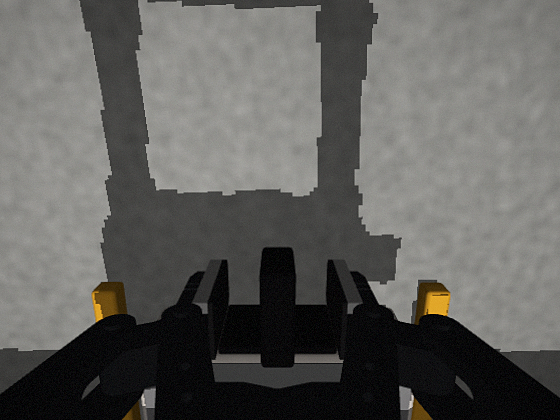

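Call:
send_rows(increments=[[0.5,0,-0.02,0,0],[0.5,0,-0.02,0,0],[0,0,0,-0.009,0],[0,0,0,0,0],[0,0,0,0,0],[0,0,0,0,0]])

```text
clock: 15.78
position: [0.5647, 0.0165, 0.0055]
ee_rot: [0.0, 0.722, 0.692, 0.0]
contact_force: [-0.6, -0.5, 0.7]
width: -0.0001
```

```bash
python3 - <<'E'
from h import *
togo([.583,.0155,.006],87.6)
snap('side','s13.png');b=cv2.imread('pics/s13.png')[150:260,230:380];cv2.imwrite('pics/s13z.png',cv2.resize(b,None,fx=5,fy=5,interpolation=cv2.INTER_CUBIC))
snap('wrist','w13.png')
E
```

```text
t 15.78 pos [0.5647 0.0165 0.0055] yaw_x 87.6 F [-0.6 -0.5  0.7] w -0.0001
tool shift total [-0.0002  0.0183 -0.0005]
turn tool z 0.0
```

View pics/s13z.png

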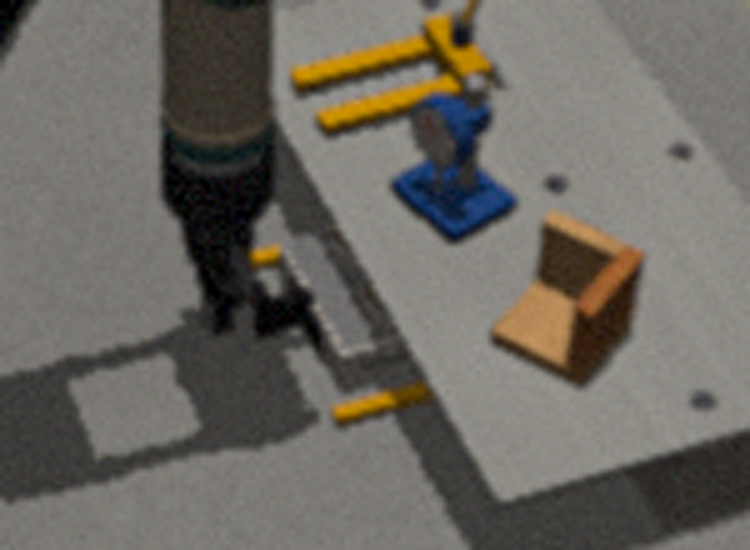

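View pics/w13.png

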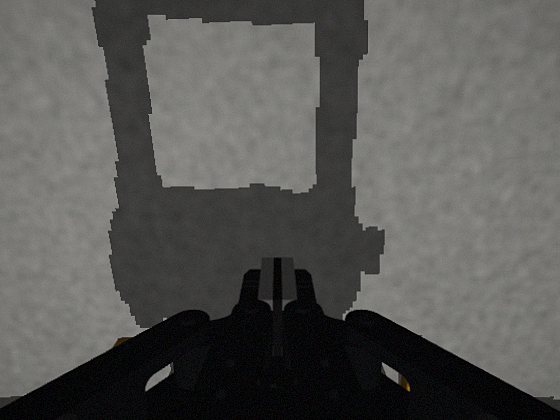

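Call:
send_rows(increments=[[0,0,0.008,0,0],[0,0,0.006,0,0],[0,0,0.004,0,0],[0,0,0.003,0,0],[0,0,0.003,0,0],[0,0,0.003,0,0],[0,0,0.003,0,0]])

```text
clock: 16.75
position: [0.5883, 0.0158, 0.0051]
ee_rot: [-0.004, 0.722, 0.692, -0.004]
contact_force: [-9.1, 0.3, 7.0]
width: 0.0002
```

Call:
send_rows(increments=[[0,0,0.004,0,0],[0,0,0.004,0,0],[0,0,0.004,0,0]])

```text
clock: 17.12
position: [0.6004, 0.0153, 0.0051]
ee_rot: [-0.004, 0.722, 0.692, -0.004]
contact_force: [-9.7, 0.0, 7.1]
width: 0.0003
```

```bash
python3 - <<'E'
from h import *
togo([.6245,.014,.006],87.6)
snap('side','s14.png');b=cv2.imread('pics/s14.png')[150:260,230:380];cv2.imwrite('pics/s14z.png',cv2.resize(b,None,fx=5,fy=5,interpolation=cv2.INTER_CUBIC))
snap('scene','sc14.png');b=cv2.imread('pics/sc14.png')[150:270,200:360];cv2.imwrite('pics/sc14z.png',cv2.resize(b,None,fx=5,fy=5,interpolation=cv2.INTER_CUBIC))
E
```

```text
t 17.12 pos [0.6004 0.0153 0.0051] yaw_x 87.62 F [-9.7  0.   7.1] w 0.0003
tool shift total [-0.0003  0.0241 -0.0009]
turn tool z 0.0004
```

View pics/s14z.png

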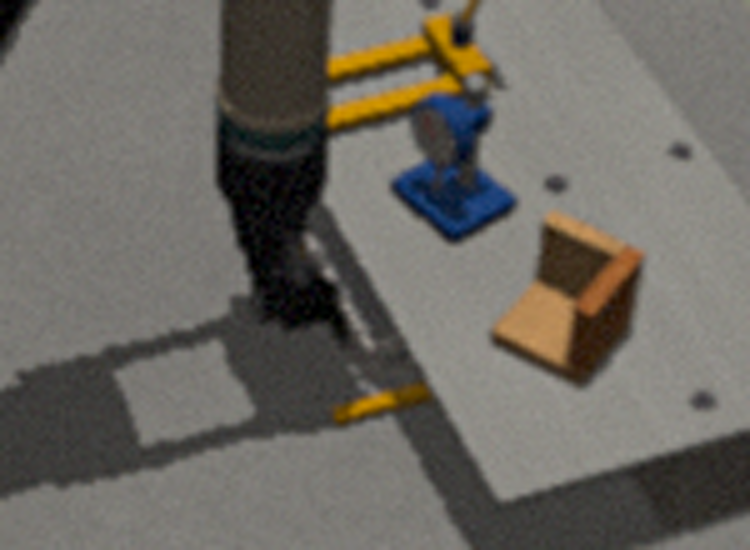

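View pics/sc14z.png

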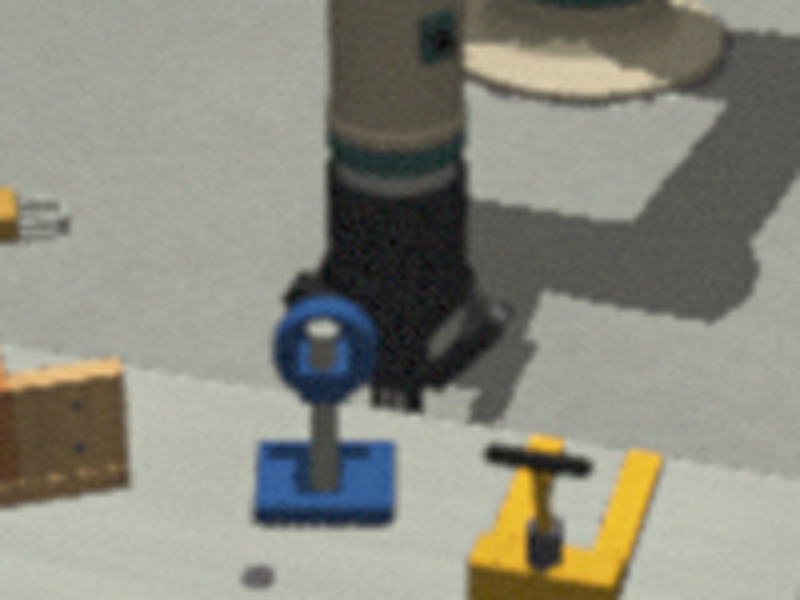

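Call:
send_rows(increments=[[0,0,0.003,0,0],[0,0,0.003,0,0],[0,0,0.003,0,0],[0,0,0.003,0,0]])

```text
clock: 17.73
position: [0.6125, 0.0148, 0.0051]
ee_rot: [-0.004, 0.722, 0.692, -0.004]
contact_force: [-10.4, 0.8, 7.2]
width: 0.0005
```

Call:
send_rows(increments=[[0,0,0.002,0,0],[0,0,0.002,0,0]])

```text
clock: 17.98
position: [0.6165, 0.0147, 0.0051]
ee_rot: [-0.004, 0.722, 0.692, -0.004]
contact_force: [-9.2, 0.9, 7.5]
width: -0.0003
```

Call:
send_rows(increments=[[0,0,0.002,0,0],[0,0,0.001,0,0]])

```text
clock: 18.23
position: [0.6197, 0.0145, 0.0051]
ee_rot: [-0.004, 0.722, 0.692, -0.004]
contact_force: [-9.7, 0.5, 7.7]
width: -0.0
```

```bash
python3 - <<'E'
from h import *
togo([.6245,.014,.006],87.6)
snap('side','s15.png');b=cv2.imread('pics/s15.png')[150:260,230:380];cv2.imwrite('pics/s15z.png',cv2.resize(b,None,fx=5,fy=5,interpolation=cv2.INTER_CUBIC))
snap('wrist','w15.png')
E
```

```text
t 18.23 pos [0.6197 0.0145 0.0051] yaw_x 87.62 F [-9.7  0.5  7.7] w -0.0
tool shift total [-0.0003  0.0048 -0.0009]
turn tool z 0.0004
```

View pics/s15z.png

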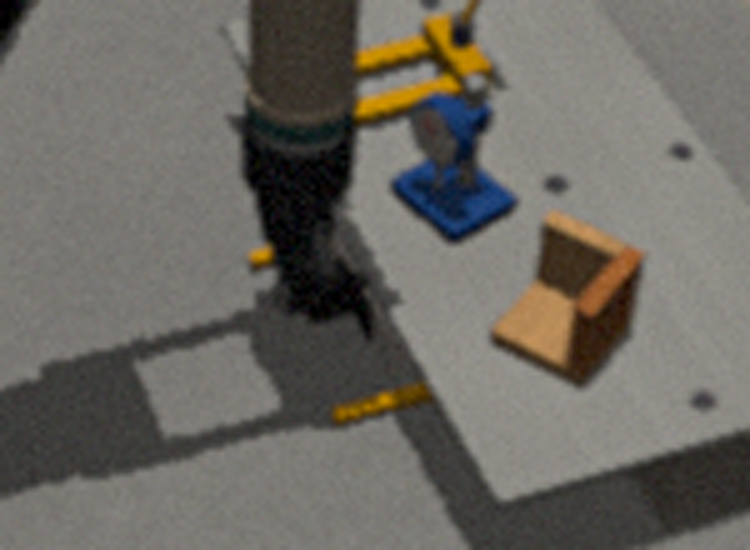

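View pics/w15.png

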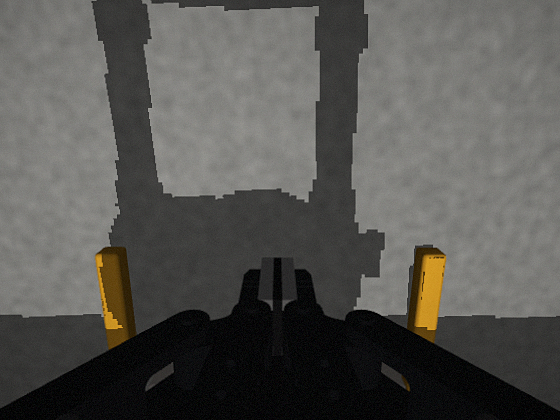

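```bash
python3 - <<'E'
from h import *
c=manip.calibration('wrist');s=manip.get_state()
r=onz(c,[(97,249),(124,248),(416,248),(444,250)],.012);print(r.round(4))
R=Rt(s);print('in tool',((r-s['position'])@R).round(4))
E
```

```text
[[ 0.6122 -0.0718  0.012 ]
 [ 0.6122 -0.0587  0.012 ]
 [ 0.6181  0.0837  0.012 ]
 [ 0.6197  0.0973  0.012 ]]
in tool [[-0.0865 -0.0042 -0.0069]
 [-0.0734 -0.0047 -0.0069]
 [ 0.0691 -0.0047 -0.0069]
 [ 0.0828 -0.0037 -0.0069]]
```

Call:
send_rows(increments=[[0,0,0.001,0,0],[0,0,0.001,0,0],[0,0,0.001,0,0]])

```text
clock: 18.7
position: [0.6227, 0.0144, 0.0051]
ee_rot: [-0.004, 0.722, 0.692, -0.003]
contact_force: [-9.2, -0.1, 6.6]
width: -0.0003
```

Call:
send_rows(increments=[[0,0,0.001,0,0],[0,0,0.001,0,0]])

```text
clock: 18.95
position: [0.6246, 0.0143, 0.0051]
ee_rot: [-0.004, 0.722, 0.692, -0.004]
contact_force: [-10.6, 0.8, 6.3]
width: 0.0001
```

Call:
send_rows(increments=[[0,0,0.001,0,0],[0,0,0.001,0,0]])

```text
clock: 19.2
position: [0.6266, 0.0142, 0.0051]
ee_rot: [-0.004, 0.722, 0.692, -0.004]
contact_force: [-9.8, -0.3, 6.2]
width: 0.0001
```

Call:
send_rows(increments=[[0,0,0.001,0,0],[0,0,0.001,0,0]])

```text
clock: 19.45
position: [0.6265, 0.0142, 0.0051]
ee_rot: [-0.005, 0.722, 0.692, -0.005]
contact_force: [-13.5, 0.2, 9.8]
width: -0.0003
```

Call:
send_rows(increments=[[0,0,0.001,0,0],[0,0,0.001,0,0]])

```text
clock: 19.7
position: [0.6264, 0.0143, 0.0051]
ee_rot: [-0.007, 0.721, 0.692, -0.006]
contact_force: [-17.6, -0.1, 14.2]
width: -0.0002
```

Call:
send_rows(increments=[[0,0,0.001,0,0],[0,0,0.001,0,0]])

```text
clock: 19.95
position: [0.6263, 0.0142, 0.0051]
ee_rot: [-0.008, 0.721, 0.692, -0.008]
contact_force: [-21.4, 0.7, 16.4]
width: 0.0001
```

Call:
send_rows(increments=[[0,0,-0.006,0,0],[0,0,-0.02,0,0],[0,0,-0.04,0,0],[0,0,-0.03,-0.04,0],[0,0,-0.02,-0.06,0],[0,0,0,-0.06,0],[0,0,0,0,0],[0,0,0,0,0]])

```text
clock: 20.95
position: [0.5222, 0.0183, 0.1646]
ee_rot: [0.0, 0.722, 0.692, 0.0]
contact_force: [-0.5, 0.4, -0.2]
width: 0.0001
```

```bash
python3 - <<'E'
from h import *
togo([.5,.014,.1],87.6)
snap('side','s16.png');b=cv2.imread('pics/s16.png')[150:260,230:380];cv2.imwrite('pics/s16z.png',cv2.resize(b,None,fx=5,fy=5,interpolation=cv2.INTER_CUBIC))
snap('wrist','w16.png')
E
```

```text
t 20.95 pos [0.5222 0.0183 0.1646] yaw_x 87.61 F [-0.5  0.4 -0.2] w 0.0001
tool shift total [-0.0053 -0.022   0.0646]
turn tool z 0.0001
```

View pics/s16z.png

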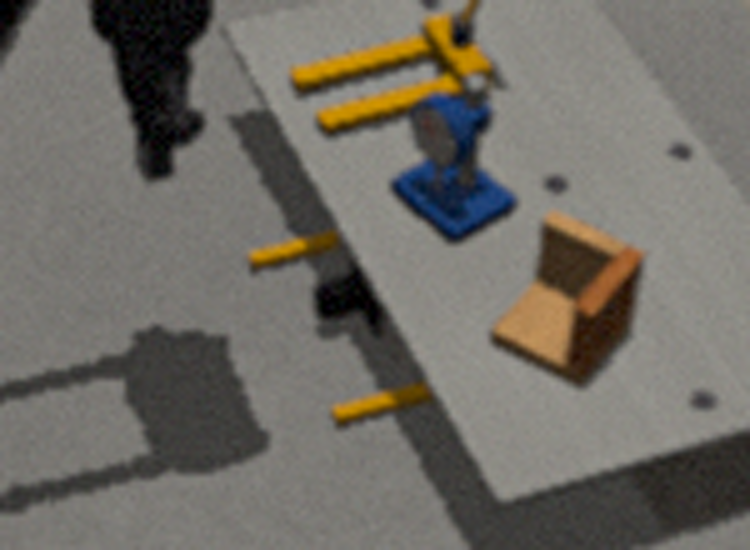

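View pics/w16.png

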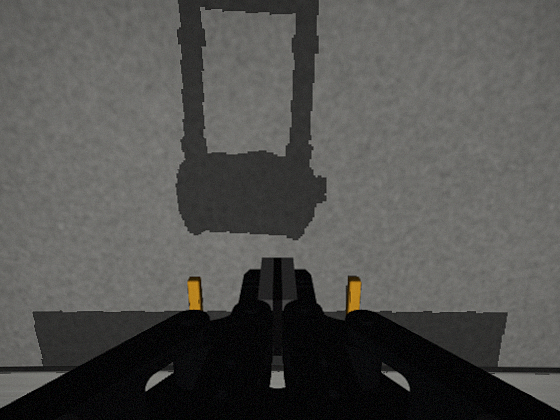

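Call:
send_rows(increments=[[0,-0.05,0,0,0],[0,-0.06,0,0,0],[0,-0.06,0,0.02,0],[0,-0.01,0,0.02,0],[0,0,0,0,0],[0,0,0,0,0]])

```text
clock: 21.8
position: [0.5148, -0.1601, 0.1246]
ee_rot: [-0.001, 0.722, 0.692, -0.0]
contact_force: [0.6, 0.9, 0.7]
width: 0.0
```

```bash
python3 - <<'E'
from h import *
togo([.5,.014,.1],87.6)
snap('wrist','w17.png')
E
```

```text
t 21.8 pos [ 0.5148 -0.1601  0.1246] yaw_x 87.63 F [0.6 0.9 0.7] w 0.0
tool shift total [ 0.1733 -0.0219  0.0246]
turn tool z 0.0006
```

View pics/w17.png

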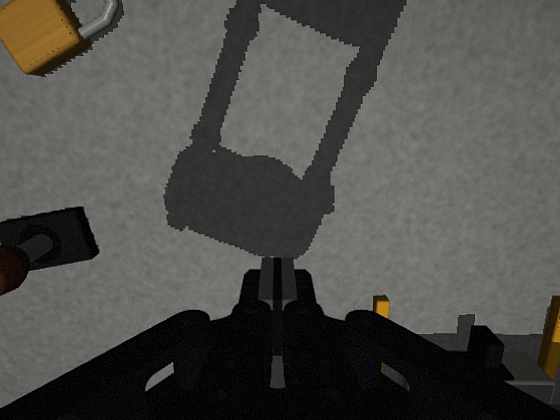

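```bash
python3 - <<'E'
import cv2
a=cv2.imread('pics/w17.png')[280:420,360:560]; a=cv2.convertScaleAbs(a,alpha=1.8);cv2.imwrite('pics/w17z.png',cv2.resize(a,None,fx=4,fy=4,interpolation=cv2.INTER_CUBIC))
E
```

```text
(no output)
```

View pics/w17z.png

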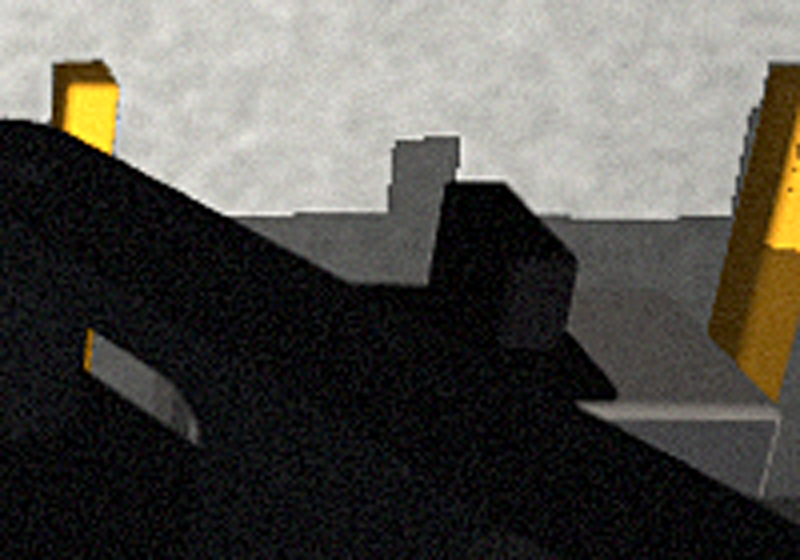

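```bash
python3 - <<'E'
from h import *
c=manip.calibration('wrist')
z=lambda l:[(360+x/4-.375,280+y/4-.375) for x,y in l]
O=np.array([.6565,.0115,0]);y=np.radians(-2.4);R=np.array([[np.cos(y),-np.sin(y),0],[np.sin(y),np.cos(y),0],[0,0,1]])
A=onz(c,z([(585,403),(780,404),(763,495)]),.04);print('carrier edge ledge coords',((A-O)@R).round(4)); e=A[1]-A[0];print('yaw',np.degrees(np.arctan2(-e[0],e[1])))
H=onz(c,z([(575,265),(516,257)]),.044);print('handle',((H-O)@R).round(4))
r=onz(c,z([(66,83),(118,83),(770,250),(722,378),(708,333)]),.012);print('rails',((r-O)@R).round(4))
b=onz(c,z([(708,333),(778,402)]),.0);print(((b-O)@R).round(4))
im=cv2.imread('pics/w17.png');g=cv2.cvtColor(im,cv2.COLOR_BGR2GRAY).astype(float)
# bright edge per column
uv=[(u,370+np.argmax(np.diff(g[370:395,u]))+.5) for u in range(508,554)]
P=onz(c,uv,.04);P=(P-O)@R; k=np.polyfit(P[:,1],P[:,0],1);print('edge slope deg in ledge frame',-np.degrees(k[0]),'x at y=0',k[1],'rms',np.std(P[:,0]-np.polyval(k,P[:,1])),P[[0,-1]].round(4))
E
```

```text
carrier edge ledge coords [[0.0219 0.0201 0.04  ]
 [0.0215 0.061  0.04  ]
 [0.0455 0.0624 0.04  ]]
yaw -1.8688203319146328
handle [[-0.0157  0.0091  0.044 ]
 [-0.0175 -0.0031  0.044 ]]
rails [[-0.0378 -0.0876  0.012 ]
 [-0.0379 -0.0761  0.012 ]
 [ 0.0042  0.0758  0.012 ]
 [ 0.0395  0.0722  0.012 ]
 [ 0.027   0.0665  0.012 ]]
[[0.0369 0.0768 0.    ]
 [0.0569 0.0977 0.    ]]
edge slope deg in ledge frame -1.1332845611807816 x at y=0 0.021016537997698093 rms 0.0005659711616052949 [[0.022  0.022  0.04  ]
 [0.0224 0.0598 0.04  ]]
```

Call:
send_rows(increments=[[0,0.05,0,-0.03,0],[0,0.06,0,-0.03,0],[0,0.06,0,0,0],[0,0.06,0,0,0],[0,0.06,0,0,0],[0,0.05,0,0.03,0],[0,0,0,0.01,0],[0,0,0,0,0]])

```text
clock: 22.85
position: [0.528, 0.1751, 0.1428]
ee_rot: [-0.0, 0.721, 0.693, -0.001]
contact_force: [-0.6, 0.4, 0.1]
width: -0.0004
```

```bash
python3 - <<'E'
from h import *
togo([.5,.014,.1],87.6)
c,im=snap('wrist','w18.png')
a=cv2.imread('pics/w18.png')[280:420,0:200]; a=cv2.convertScaleAbs(a,alpha=1.8);cv2.imwrite('pics/w18z.png',cv2.resize(a,None,fx=4,fy=4,interpolation=cv2.INTER_CUBIC))
snap('side','s18.png');snap('scene','sc18.png')
E
```

```text
t 22.85 pos [0.528  0.1751 0.1428] yaw_x 87.73 F [-0.6  0.4  0.1] w -0.0004
tool shift total [-0.1621 -0.0216  0.0428]
turn tool z 0.0022
```

View pics/w18z.png

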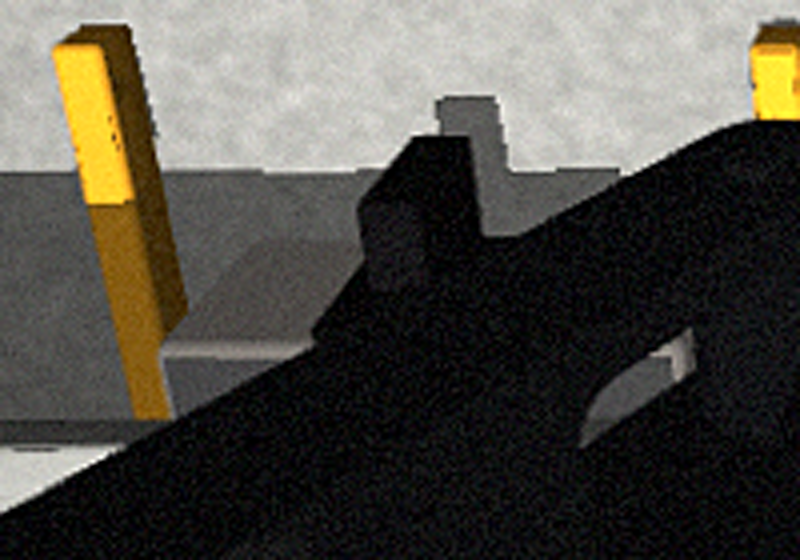

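View pics/sc18.png

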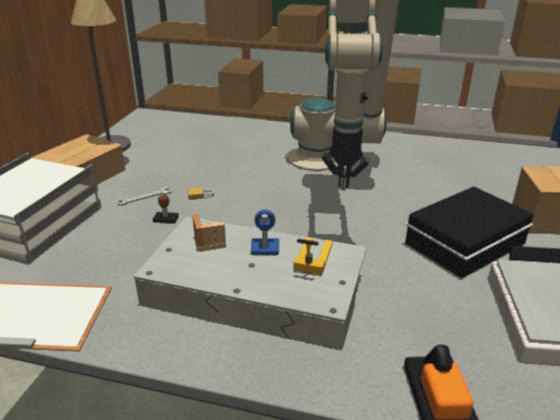

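```bash
python3 - <<'E'
from h import *
c=manip.calibration('wrist')
z=lambda l:[(x/4-.375,280+y/4-.375) for x,y in l]
O=np.array([.6565,.0115,0]);y=np.radians(-2.4);R=np.array([[np.cos(y),-np.sin(y),0],[np.sin(y),np.cos(y),0],[0,0,1]])
A=onz(c,z([(163,342),(310,336)]),.04);print('edge',((A-O)@R).round(4))
H=onz(c,z([(360,207),(422,200)]),.044);print('handle',((H-O)@R).round(4))
r=onz(c,z([(55,47),(103,44),(752,46),(798,44)]),.012);print('rails',((r-O)@R).round(4))
a=cv2.imread('pics/s18.png');b=cv2.imread('pics/s2.png');g=cv2.imread('pics/scene0.png');h=cv2.imread('pics/sc18.png')
for n,p,q,boxes in (('side',cv2.imread('pics/side0.png'),a,{'plate things':(285,140,380,240),'case':(155,105,245,170),'lock':(243,295,330,368)}),('scene',g,h,{'plate':(190,205,335,275),'case':(405,190,535,270),'left':(115,180,215,225)})):
    d=cv2.absdiff(cv2.GaussianBlur(p,(3,3),0),cv2.GaussianBlur(q,(3,3),0)).max(2)
    for k,(x0,y0,x1,y1) in boxes.items(): print(n,k,'px changed>40:',(d[y0:y1,x0:x1]>40).sum(), d[y0:y1,x0:x1].max())
E
```

```text
edge [[ 0.0229 -0.0565  0.04  ]
 [ 0.0217 -0.0234  0.04  ]]
handle [[-0.0149 -0.0048  0.044 ]
 [-0.0166  0.0087  0.044 ]]
rails [[-0.0362 -0.088   0.012 ]
 [-0.0369 -0.0769  0.012 ]
 [-0.0355  0.0738  0.012 ]
 [-0.036   0.0847  0.012 ]]
side plate things px changed>40: 85 101
side case px changed>40: 429 118
side lock px changed>40: 0 10
scene plate px changed>40: 869 133
scene case px changed>40: 148 74
scene left px changed>40: 0 7
```

View pics/s18.png

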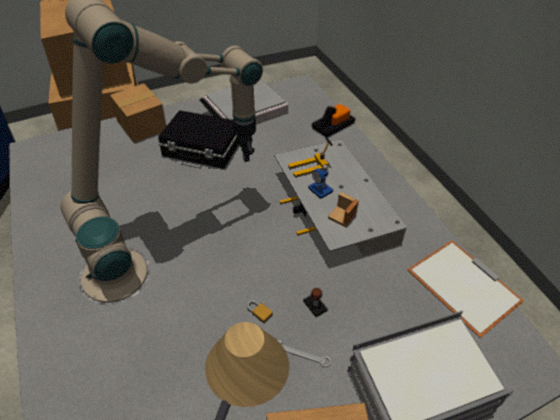

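```bash
python3 - <<'E'
import cv2,numpy as np
for p,q,(x0,y0,x1,y1) in (('side0','s18',(285,140,380,240)),('scene0','sc18',(190,205,335,275)),('scene0','sc18',(405,190,535,270))):
    d=cv2.absdiff(cv2.GaussianBlur(cv2.imread(f'pics/{p}.png'),(3,3),0),cv2.GaussianBlur(cv2.imread(f'pics/{q}.png'),(3,3),0)).max(2)[y0:y1,x0:x1]>40
    n,l,st,ce=cv2.connectedComponentsWithStats(d.astype(np.uint8)); 
    print(p,[(st[i,:5]+[x0,y0,0,0,0]).tolist() for i in range(1,n) if st[i,4]>8])
E
```

```text
side0 [[293, 205, 13, 12, 85]]
scene0 [[300, 205, 35, 24, 431], [283, 207, 16, 16, 207], [281, 222, 19, 6, 66], [303, 223, 6, 6, 21], [308, 229, 27, 12, 137]]
scene0 [[437, 190, 17, 6, 40], [405, 192, 28, 12, 92], [440, 196, 5, 4, 16]]
```

```bash
python3 - <<'E'
import cv2,numpy as np
a=[cv2.resize(cv2.imread(f'pics/{p}.png')[195:285,240:370],None,fx=3,fy=3,interpolation=cv2.INTER_CUBIC) for p in('scene0','sc18')]
cv2.imwrite('pics/cmp.png',np.hstack(a))
E
```

```text
(no output)
```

View pics/cmp.png

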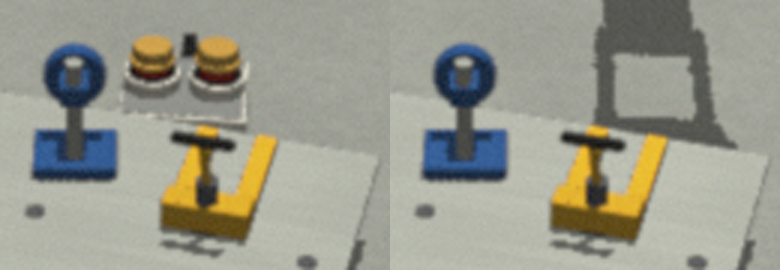

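```bash
python3 - <<'E'
from h import *
s=manip.get_state();print(s['clock'],s['contact_force'],s['qd'].round(3)); print(manip.sign_off())
E
```

```text
23.0 [ 0.82483525 -0.22566562 -0.11260885] [-0.009 -0.003 -0.004  0.004 -0.004  0.001]
the job is handed in; nothing more can be done
None
```

The job was handed in at 23.0 s with both caps seated, the carrier home under the plate, and the gripper clear of everything.

**What I did:**
- **Caps:** I pressed each one with shut fingers until it stopped firmly, at about 20 N (right) and 16 N (left).
- **Slide:** I gripped the handle, squared the carrier to the ledge and slid it between the rails. I let go before the gripper reached the plate.
- **Final push:** I pushed the handle end with shut fingers. The force rose from about 10 N to 21 N while the carrier stood still. Then I backed away.

**Last checks:**
- **Caps:** no red showed under either one in the side and scene views, taken before the slide. They are hidden by the plate now.
- **Position:** measured from the rail ends, the carrier's front edge is about 19–19.5 mm in from the plate's edge; home is 20 mm. The handle end is about 18–20 mm in front of the plate; home is 20 mm. Both are within what the cameras can resolve.
- **Squareness:** the views from the two sides agree to about 0.6°, about as fine as I can measure. A single-side fit gave 1.1°, but over only 40 mm of edge.
- **Everything else:** before-and-after pictures show nothing else moved, only the carrier and the arm's shadow changed.

**What disagreed:** the shut fingertips were about 26 mm short of the reported TCP, seen in all three cameras and confirmed when the fingers touched the cap. I set heights from that contact. The gripper body passed over the plate's edge with about 14 mm to spare by calculation, not by direct measurement. No sudden force suggested a bump on the plate.

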